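# Lock the shaker's transport screw with the hex key

## Robot

A 6-joint arm with a two-finger parallel gripper is mounted at the origin on the work surface. World frame = base frame: x ahead of the robot, y to its left, z up, the work surface at z = 0. Lengths are in m, angles in degrees, forces in N, time in s.
With the tool pointing down it reaches from about 0.4 to 0.825 m from the base axis. Payload 7 kg.
Tool frame: the origin (TCP) lies at the very end of the fingers, on their centre line; the grasp point (between the pads) lies r.pinch_z behind it (r.pinch_z is the distance from the TCP to the grasp point, in m); z points along the fingers, y is the direction in which the jaws open and shut (so a half turn about z gives the same grasp; the last joint's range is limited). The gripper opens to 88 mm and grips with 3 to 60 N. Pads are 19 mm wide; open, the fingers measure 130 mm over their backs; the gripper's body (78 mm by 193 mm) begins 47 mm behind the grasp point.
Start: joints at [-54.425, 20.546, 0.682, 0, -70.136, -16.507], TCP at [0.22, -0.638, 0.227] pointing down, gripper open.
Joint ranges: [-176.03, 176.03], [-82.01, 121.73], [-58.28, 71.71], [-173.87, 95.51], [-174.79, -0.11], [-173.66, 173.66]. Speed limits (degrees/s): [136.94, 136.94, 172.46, 180, 180, 180].

## Interface

Orientations are given as [roll, pitch, yaw] about the fixed x, y, z axes, in that order (R = Rz(yaw) Ry(pitch) Rx(roll)).
In Python, from plant import r gives the robot as it stands. The module is installed in compiled form; this text tells all that it offers.
- The arm moves only by the tool servo_tool, never from a script. Its argument "steps" is a list of rows, each a list of 5 numbers: the finger opening in cm, from 0 to 8.76, then the shift along the tool's x, y, z in cm, then the turn about the tool's z in degrees. In form: [[fingers, x, y, z, spin], ...]. A call has 1 to 8 rows; each row shifts and turns the commanded pose from where the row before left it, along the tool's axes as they then stand; what a row does not reach is not made up. A row lasts 1/8 s, in which the tool goes at most 62.5 mm and 10.7 degrees, less where a joint would pass 70% of its speed; a pose out of reach is approached as far as the arm can. A call with a gripper value outside its range is refused whole. The fingers move at their own pace and stop on an object; "squeeze" is the grip in N (left out, the last holds). Time passes only in rows, so rows that do not move let the fingers close. It gives the time, the measured TCP pose, the force and the opening at its end, in the units of the state.
- r.get_state(): the state, without advancing time (a new reading comes with each control period).
- r.capture(name): name is "scene" or "top"; returns the picture (480x640x3 uint8, red, green, blue); there is no depth.
- r.calibration(name): a dict with "K" (3x3 intrinsics, pixels), "rvec" (rotation vector, rad) and "tvec" (3), from world to camera coordinates, as OpenCV has them. Camera axes: x right, y down, z forward; pixel columns grow to the right and rows downward; lengths in m; the calibration is good to about 2 mm. A picture is of the moment at which its call begins. calibration takes no time and is no camera call.
- r.close_job(): hands the job in, once; it reports no verdict.
The state is a dict: "time_s": time; "joints": joint angles; "qd": joint speeds; "joint_torque": joint torques, N m; "tcp_pos": TCP position; "eef_rot": TCP orientation; "contact_force": force on the tool from outside, world axes, zero at the start; "moment": the same for the moment, N m; "gripper_width": finger opening in m.
Only numpy, scipy, OpenCV 4.12 (cv2) and the standard library are available. Lean on these libraries where they do the work, as an engineer would, in place of code of your own. Each camera call takes 0.05 s, during which the arm holds its last target.

## Task

Lock the shaker for transport: take the green hex key from its stand, feel gently for the hex socket at the bottom of the well in the shaker's deck (do not ram the sprung screw down to the bottom of its travel), and seat the key fully. Turn the screw clockwise to its stop in quarter turns, letting go of the standing key to regrasp between turns. Finish with the key left standing in the screw, and leave everything else where it is.

Things in the scene. Friction and masses are not known exactly. Their poses are not given: they have to be found in the camera images.
- key_grip (a point): Centre of the key's grip: green plastic square post 24 x 24 mm, 50 mm tall (point 25 mm below its top, 80 mm above the key's end). Below it a steel hex shank 55 mm long. 140 g. Stands upright in the stand, underside of the grip resting on the stand's top; lift it straight out. z is up; x and y are square to the grip's side faces, and one pair of the hexagon's flats faces along x.
- key_tip (a point): Middle of the lower end of the key's hexagonal shank, 20 mm across flats, 23 mm across corners; the last 4 mm taper to 15 mm across flats. Same axes as key_grip.
- stand: Grey plastic block 75 x 75 mm, 62 mm tall, fixed to the table; origin at the centre of its underside. The key's round hole (26 mm wide, 60 mm deep) is at its centre.
- shaker: White bench shaker, fixed, with an aluminium deck 280 x 260 mm (its x, y); origin at the centre of its underside, deck top 88 mm above it, front panel towards its -x. Rubber rails 12 mm tall run along both sides and the back of the deck; a bottle and a beaker stand on the rear half, more than 90 mm (to their edges) from the well's centre.
- well (a point): Centre of the round well (46 mm wide) in the deck, at the deck's top. Axes as the shaker's. The well's floor, 20 mm lower, is the flat brass flange of the sprung transport screw, with a hex socket 21.6 mm across flats, 14 mm deep, no chamfer. The screw floats: the socket's centre lies up to 7 mm from the well's centre along x and along y, fixed during a run, and must be found by feel.
- plunger (a joint): How far the sprung screw is pushed down, in m: 0 at rest, 0.010 at the bottom of its travel. The spring pushes up with about 1.6 N at rest, rising by 0.9 N per mm. It carries the key's weight.
- screw (a joint): Turn of the screw, rad, growing clockwise from above; stop at 4.4. At 0 a pair of the socket's flats faces along the shaker's x (a red stroke on the flange then points to +x); socket yaw = shaker yaw less this value. Friction about 0.15 N m; it stays where left. The seated key has about 0.16 rad of play either way in the socket.
- bottle: Small amber jar with a cap, 52 mm wide and 85 mm tall, standing on the shaker's deck; origin at its underside. To be left alone.
- beaker: Glass beaker, 60 mm wide, 65 mm tall, standing on the shaker's deck; origin at its underside. To be left alone.
- jar: White jar with red cap, 60 mm wide, 75 mm tall, on the table; origin at its underside. To be left alone.
- driver: Screwdriver lying on the table; not needed, to be left alone.
- wash_bottle: White bottle with blue cap, 64 mm wide, 170 mm tall, on the table; to be left alone.
- tip_box: Blue and white box of pipette tips, 85 x 120 x 67 mm, on the table; to be left alone.

How it is judged:
By the outcome, as a careful person would: the job done as asked, in the order asked, and still so for the second after the job is handed in, with the robot touching nothing.
It also fails if it takes over 72 s, if anything falls off the work surface, if the arm or the gripper's body presses on something with over 40 N, if the wrist force passes 120 N, or if a joint passes its speed limit or range.

## Working session

There is one attempt and no reset: what is moved stays moved. The work goes in short steps, Python scripts to look and compute and a tool call to move; the robot and the scene stay as the last step left them, time stands still between calls to the robot, and variables do not carry over. Pictures are saved under pics/ and viewed, and the job is handed in when it is done.

Besides the shell and the picture viewer there is one more tool, called after "Emit:" by a JSON object that holds its "fn" and its "kwargs". servo_tool: Moves the arm, as the interface text tells. Its arguments: {"type":"object","properties":{"steps":{"type":"array","items":{"type":"array","items":{"type":"number"}}},"squeeze":{"type":"number"}},"required":["steps"]}

```bash
mkdir -p pics; ls; python3 - <<'E'
from plant import r
import cv2, numpy as np
for n in("scene","top"):
    im=r.capture(n); cv2.imwrite(f"pics/{n}0.png",im[:,:,::-1])
    c=r.calibration(n); print(n,c)
s=r.get_state(); print(s, r.pinch_z)
E
```

```text
pics
scene {'K': array([[452.76807474,   0.        , 316.27075312],
       [  0.        , 452.76807474, 244.76676421],
       [  0.        ,   0.        ,   1.        ]]), 'rvec': array([ 2.22429956,  0.8660278 , -0.32967685]), 'tvec': array([-0.40433947, -0.18108594,  1.34874336])}
top {'K': array([[504.3618194 ,   0.        , 323.2900136 ],
       [  0.        , 504.3618194 , 244.35099037],
       [  0.        ,   0.        ,   1.        ]]), 'rvec': array([ 2.15603065, -2.19820192,  0.08082901]), 'tvec': array([0.03150961, 0.51318897, 1.51068189])}
{'time_s': 0.1, 'joints': array([-5.44257775e+01,  2.05861657e+01,  6.39361382e-01, -1.52972144e-02,
       -7.01354283e+01, -1.65069290e+01]), 'qd': array([-0.06015334, -0.11563445,  0.19580956,  0.10642258,  0.02985712,
       -0.01389293]), 'joint_torque': array([-9.79486613e-04, -5.84163272e+01,  2.93751347e+01,  7.01542094e+00,
        1.02293550e-02, -6.78629112e-05]), 'tcp_pos': array([ 0.22033175, -0.63757652,  0.22573977]), 'eef_rot': array([ 1.79917070e+02, -9.57817282e-03, -1.60937908e+02]), 'contact_force': array([-1.11198126, -0.29550571,  0.28822787]), 'moment': array([ 0.0111472 , -0.02931965,  0.01319797]), 'gripper_width': 0.08742903009987171} 0.0188
```

View pics/scene0.png

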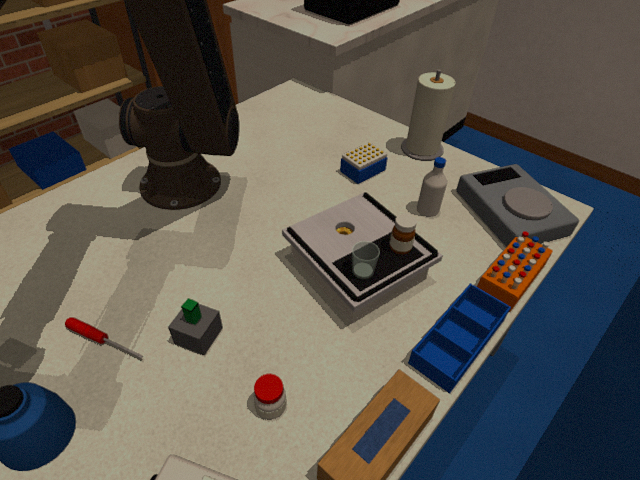

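View pics/top0.png

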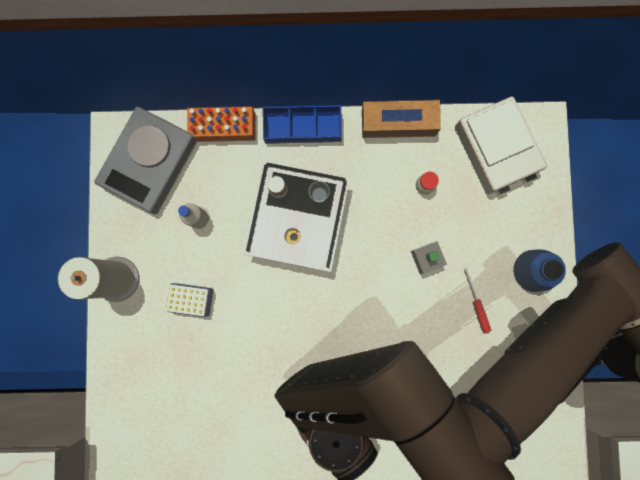

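The scene view shows the green grip at about (190,312) on the grey stand, and the well at about (345,229). In the top view the key is at about (433,256) and the well at (293,236). Next I'll zoom in and measure.

```bash
cat > h.py <<'E'
import cv2, numpy as np
from plant import r
def cal(n):
    c=r.calibration(n); R,_=cv2.Rodrigues(np.array(c["rvec"])); return np.array(c["K"]),R,np.array(c["tvec"]).ravel()
def ray(n,px):
    K,R,t=cal(n); d=R.T@np.linalg.inv(K)@np.array([px[0],px[1],1.]); o=-R.T@t; return o,d/np.linalg.norm(d)
def onz(n,px,z):
    o,d=ray(n,px); return o+d*(z-o[2])/d[2]
def proj(n,P):
    K,R,t=cal(n); p=K@(R@np.array(P,float)+t); return p[:2]/p[2]
def tri(a,b):
    o1,d1=ray("scene",a); o2,d2=ray("top",b)
    A=np.stack([d1,-d2],1); s=np.linalg.lstsq(A,o2-o1,rcond=None)[0]
    p,q=o1+s[0]*d1,o2+s[1]*d2; return (p+q)/2,np.linalg.norm(p-q)
E
python3 - <<'E'
import cv2, numpy as np
a=cv2.imread("pics/scene0.png"); b=cv2.imread("pics/top0.png")
def crop(im,x,y,w,h,s): return cv2.resize(im[y:y+h,x:x+w],None,fx=s,fy=s,interpolation=cv2.INTER_CUBIC)
cv2.imwrite("pics/c1.png",np.hstack([crop(a,160,285,70,70,5.7142857),crop(b,398,223,70,70,5.7142857)]))
cv2.imwrite("pics/c2.png",crop(b,235,155,120,125,4.8))
cv2.imwrite("pics/c3.png",crop(a,275,185,170,130,4.5))
from h import *
for n,im in(("scene",a),("top",b)):
    hsv=cv2.cvtColor(im,cv2.COLOR_BGR2HSV)
    m=cv2.inRange(hsv,(45,100,30),(85,255,255))
    k,l,st,c=cv2.connectedComponentsWithStats(m)
    for i in range(1,k):
        if st[i,4]>20: print(n,st[i],c[i])
E
```

```text
scene [182 299  19  25 318] [191.21069182 311.27672956]
top [429 252   9   9  50] [433.18 255.9 ]
```

View pics/c1.png

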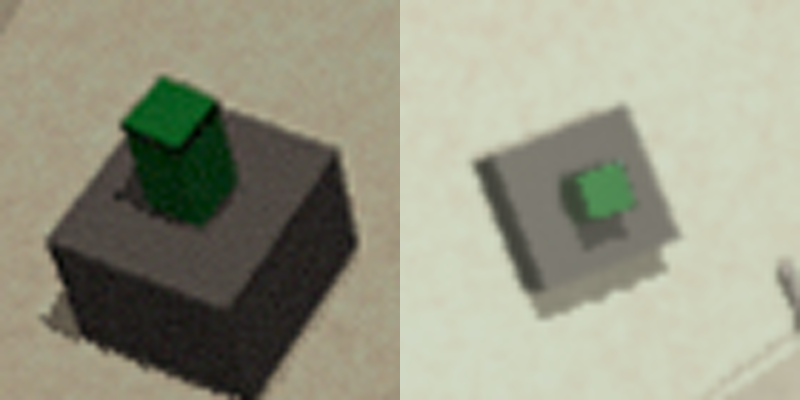

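View pics/c2.png

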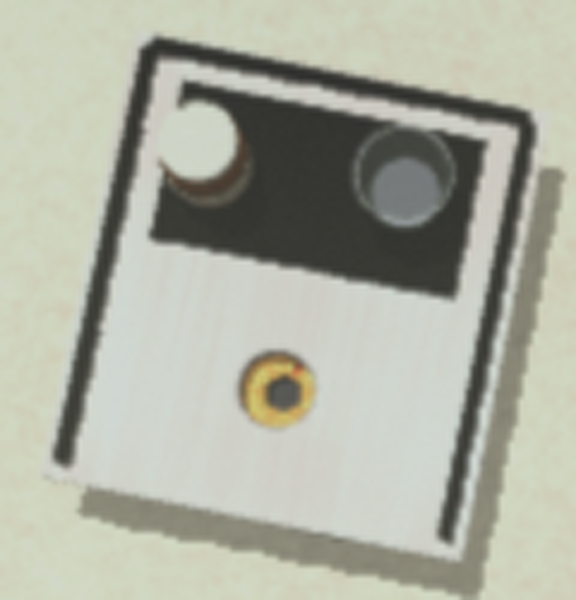

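View pics/c3.png

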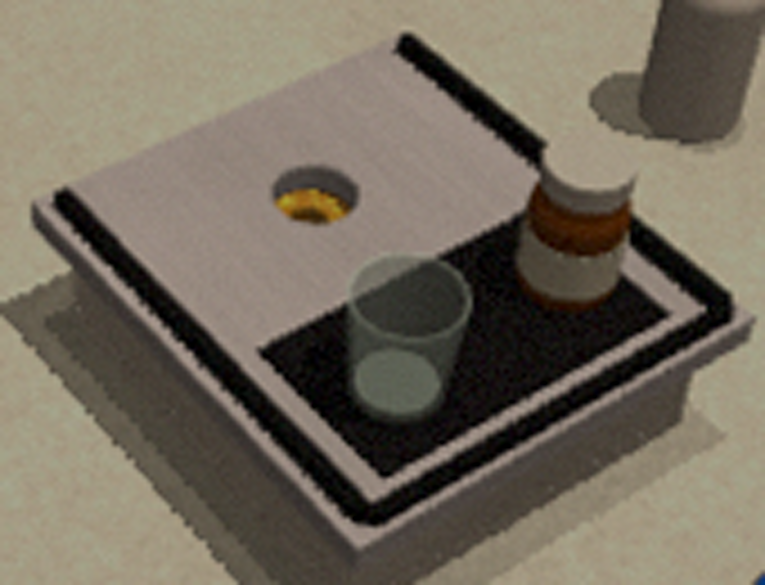

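```bash
python3 - <<'E'
from h import *
s=5.7142857
f=lambda pts,x,y,s:[(x+(p[0]+.5)/s-.5,y+(p[1]+.5)/s-.5) for p in pts]
P=np.array([onz("scene",p,.112) for p in f([(163,76),(219,104),(180,150),(122,125)],160,285,s)])
print("key top scene",P[:,:2].round(4),P[:,:2].mean(0)); e=np.diff(np.vstack([P,P[:1]]),axis=0)
print(np.linalg.norm(e,axis=1),np.degrees(np.arctan2(e[:,1],e[:,0])))
P=np.array([onz("top",p,.112) for p in f([(577,172),(624,163),(636,207),(587,218)],398-70,223,s)])
print("key top top",P[:,:2].round(4),P[:,:2].mean(0)); e=np.diff(np.vstack([P,P[:1]]),axis=0)
print(np.linalg.norm(e,axis=1),np.degrees(np.arctan2(e[:,1],e[:,0])))
P=np.array([onz("scene",p,.062) for p in f([(48,242),(338,150),(228,306)],160,285,s)]); print("stand scene",P.round(4))
print("centre",(P[0]+P[1])/2)
P=np.array([onz("top",p,.062) for p in f([(495,157),(625,106),(682,238),(541,292)],398-70,223,s)]); print("stand top",P.round(4),P.mean(0))
e=np.diff(np.vstack([P,P[:1]]),axis=0)
print(np.linalg.norm(e,axis=1),np.degrees(np.arctan2(e[:,1],e[:,0])))
# shaker deck
P=np.array([onz("top",p,.088) for p in f([(45,480),(463,562),(540,110),(146,40)],235,155,4.8)]);print("deck top",P.round(4),P.mean(0))
e=np.diff(np.vstack([P,P[:1]]),axis=0)
print(np.linalg.norm(e,axis=1),np.degrees(np.arctan2(e[:,1],e[:,0])))
P=np.array([onz("scene",p,.088) for p in f([(400,35),(33,208),(362,550),(752,320)],275,185,4.5)]);print("deck scene",P.round(4),P.mean(0))
e=np.diff(np.vstack([P,P[:1]]),axis=0)
print(np.linalg.norm(e,axis=1),np.degrees(np.arctan2(e[:,1],e[:,0])))
print("well top",onz("top",f([(277,390)],235,155,4.8)[0],.088),"scene",onz("scene",f([(316,194)],275,185,4.5)[0],.088))
print("socket top",onz("top",f([(285,392)],235,155,4.8)[0],.068),"scene",onz("scene",f([(311,212)],275,185,4.5)[0],.068))
print("red",onz("top",f([(299,368)],235,155,4.8)[0],.068))
b=cv2.imread("pics/top0.png");a=cv2.imread("pics/scene0.png")
cv2.imwrite("pics/c4.png",np.hstack([cv2.resize(b[220:250,278:308],(400,400),interpolation=cv2.INTER_CUBIC),cv2.resize(a[215:245,330:360],(400,400),interpolation=cv2.INTER_CUBIC)]))
E
```

```text
key top scene [[ 0.4506 -0.2838]
 [ 0.4748 -0.278 ]
 [ 0.4809 -0.2993]
 [ 0.4577 -0.3064]] [ 0.46602549 -0.29185107]
[0.02490176 0.02211054 0.02429448 0.02367822] [  13.35280815  -73.9793704  -163.03259519  107.43296767]
key top top [[ 0.4766 -0.2781]
 [ 0.4807 -0.3017]
 [ 0.4586 -0.3068]
 [ 0.4536 -0.2823]] [ 0.46738381 -0.29224077]
[0.02388458 0.02264171 0.02504658 0.02338744] [ -80.27657109 -166.86283112  101.51959527   10.20979903]
stand scene [[ 0.4431 -0.3391  0.062 ]
 [ 0.4869 -0.2435  0.062 ]
 [ 0.5112 -0.3123  0.062 ]]
centre [ 0.46502117 -0.29129039  0.062     ]
stand top [[ 0.4882 -0.2463  0.062 ]
 [ 0.5133 -0.3143  0.062 ]
 [ 0.4446 -0.341   0.062 ]
 [ 0.4182 -0.2676  0.062 ]] [ 0.46608323 -0.29230177  0.062     ]
[0.07240893 0.07372823 0.07797808 0.07312951] [ -69.7381129  -158.73543214  109.73833601   16.91001877]
deck top [[ 4.830e-01  2.518e-01  8.800e-02]
 [ 4.286e-01  2.000e-04  8.800e-02]
 [ 7.035e-01 -5.240e-02  8.800e-02]
 [ 7.520e-01  1.881e-01  8.800e-02]] [0.59177123 0.09693648 0.088     ]
[0.25738337 0.27992368 0.24533215 0.27650856] [-102.19404116  -10.8401799    78.59790838  166.67433013]
deck scene [[ 4.830e-01  2.524e-01  8.800e-02]
 [ 4.307e-01  7.000e-04  8.800e-02]
 [ 7.012e-01 -5.650e-02  8.800e-02]
 [ 7.564e-01  1.935e-01  8.800e-02]] [0.5928112  0.09752689 0.088     ]
[0.25710679 0.27649929 0.25596408 0.27968938] [-101.73092038  -11.93380198   77.55643083  167.83036254]
well top [0.53482596 0.11078096 0.088     ] scene [0.53399093 0.11301767 0.088     ]
socket top [0.53547533 0.10722451 0.068     ] scene [0.52855562 0.11732448 0.068     ]
red [0.55011991 0.09840536 0.068     ]
```

View pics/c4.png

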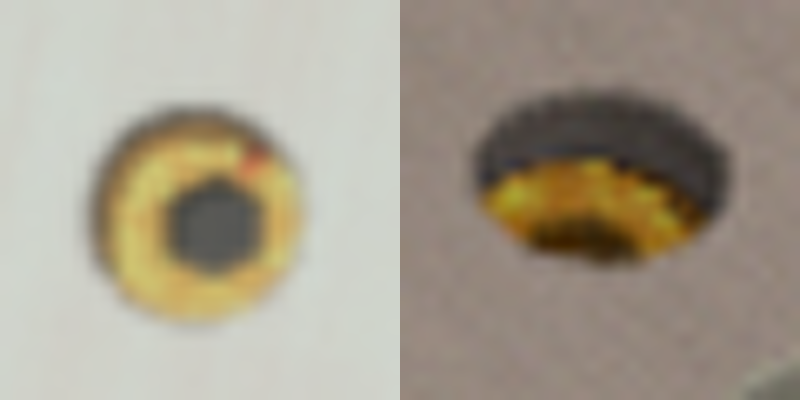

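```bash
cat >> h.py <<'E'
def rows(yaw,dx,dy,dz,dyaw,n):
    """world shift & yaw change split over n rows -> rows in tool axes (cm,deg)"""
    out=[]
    for i in range(n):
        a=np.radians(yaw+dyaw*i/n); c,s=np.cos(a),np.sin(a); vx,vy=dx/n,dy/n
        out.append([round(100*(c*vx+s*vy),2),round(100*(s*vx-c*vy),2),round(-100*dz/n,2),round(-dyaw/n,1)])
    return out
def st():
    s=r.get_state(); print(round(s["time_s"],2),"tcp",np.round(s["tcp_pos"],4),"rot",np.round(s["eef_rot"],1),"F",np.round(s["contact_force"],2),"M",np.round(s["moment"],2),"w",round(s["gripper_width"],4),"j",np.round(s["joints"],1))
    return s
E
python3 - <<'E'
from h import *
print("flask cap",tri((8,400),(551,269)))
print("sock",onz("top",(293.5,236.5),.068),"well",onz("top",(278+197.5/13.333-.5,220+213/13.333-.5),.088))
b=cv2.imread("pics/top0.png"); a=b[220:250,278:308].astype(int)
red=(a[:,:,2]-a[:,:,1]); ys,xs=np.where(red>70); print([(x+278,y+220,red[y,x]) for x,y in zip(xs,ys)])
g=a.sum(2); dark=np.array([[g[y,x] for x in range(8,24)] for y in range(8,26)]); print(dark)
print(rows(-161,.08,.24,0.0,0,6)); print(rows(-161,.1665,.106,0,83,8))
E
```

```text
flask cap (array([ 0.4230508 , -0.6147304 ,  0.13106686]), np.float64(0.0003911581448470892))
sock [0.53482479 0.10864696 0.068     ] well [0.53593244 0.11076423 0.088     ]
[]
[[613 597 556 481 402 348 363 365 383 473 538 583 611 613 614 616]
 [585 497 369 329 299 308 323 324 308 310 361 473 580 609 616 619]
 [500 332 297 329 354 379 382 367 362 359 309 334 471 583 616 619]
 [381 313 355 414 459 471 494 482 471 471 343 311 393 507 598 616]
 [313 349 422 501 495 471 465 452 437 442 398 415 451 472 555 612]
 [321 392 492 504 492 439 400 317 274 341 404 452 488 516 538 608]
 [343 423 503 489 450 321 246 229 224 247 309 406 485 502 536 605]
 [379 478 499 447 334 236 229 254 256 260 261 328 463 488 521 594]
 [382 481 472 434 315 233 256 263 261 261 265 335 455 475 518 597]
 [392 499 488 442 319 237 257 263 261 258 266 336 459 486 538 615]
 [405 499 501 452 340 251 262 265 262 264 278 357 477 509 558 618]
 [393 498 501 468 414 326 300 279 274 299 342 420 507 530 568 616]
 [428 495 510 495 477 444 402 361 356 401 454 468 490 540 609 625]
 [530 473 496 506 486 469 472 479 484 474 474 484 52
[... 298 characters left out ...]
2.56), np.float64(3.35), -0.0, 0.0], [np.float64(-2.56), np.float64(3.35), -0.0, 0.0], [np.float64(-2.56), np.float64(3.35), -0.0, 0.0], [np.float64(-2.56), np.float64(3.35), -0.0, 0.0], [np.float64(-2.56), np.float64(3.35), -0.0, 0.0], [np.float64(-2.56), np.float64(3.35), -0.0, 0.0]]
[[np.float64(-2.4), np.float64(0.58), 0.0, -10.4], [np.float64(-2.46), np.float64(0.13), 0.0, -10.4], [np.float64(-2.45), np.float64(-0.31), 0.0, -10.4], [np.float64(-2.35), np.float64(-0.75), 0.0, -10.4], [np.float64(-2.18), np.float64(-1.16), 0.0, -10.4], [np.float64(-1.93), np.float64(-1.53), 0.0, -10.4], [np.float64(-1.63), np.float64(-1.86), 0.0, -10.4], [np.float64(-1.27), np.float64(-2.12), 0.0, -10.4]]
```

Emit:
{"fn": "servo_tool", "kwargs": {"steps": [[8.7, -2.5, 3.3, 0, 0], [8.7, -2.5, 3.3, 0, 0], [8.7, -2.5, 3.3, 0, 0], [8.7, -2.5, 3.3, 0, 0], [8.7, -2.5, 3.3, 0, 0], [8.7, -2.5, 3.3, 0, 0], [8.7, -2.4, 0.6, 0.4, -10.5], [8.7, -2.5, 0.2, 0.4, -10.5]]}}

```text
time_s: 1.1
tcp_pos: [0.3395, -0.3733, 0.2186]
eef_rot: [-180.0, 0.0, -139.6]
contact_force: [-0.1, -0.3, 0.6]
gripper_width: 0.0867
```

```bash
python3 - <<'E'
from h import *
s=st(); p=s["tcp_pos"]; print(*rows(s["eef_rot"][2],.4663-p[0],-.292-p[1],.14-p[2],-77-s["eef_rot"][2],6),sep="\n")
E
```

```text
1.1 tcp [ 0.3395 -0.3733  0.2186] rot [-180.     0.  -139.6] F [-0.06 -0.28  0.59] M [0.03 0.07 0.07] w 0.0867 j [-25.4   4.7 -21.1  -0.  -64.2 -24.2]
[np.float64(-2.49), np.float64(-0.34), np.float64(1.31), np.float64(-10.4)]
[np.float64(-2.38), np.float64(-0.78), np.float64(1.31), np.float64(-10.4)]
[np.float64(-2.2), np.float64(-1.2), np.float64(1.31), np.float64(-10.4)]
[np.float64(-1.95), np.float64(-1.58), np.float64(1.31), np.float64(-10.4)]
[np.float64(-1.63), np.float64(-1.91), np.float64(1.31), np.float64(-10.4)]
[np.float64(-1.26), np.float64(-2.17), np.float64(1.31), np.float64(-10.4)]
```

Emit:
{"fn": "servo_tool", "kwargs": {"steps": [[8.7, -2.5, -0.3, 1.0, -10.4], [8.7, -2.4, -0.8, 1.0, -10.4], [8.7, -2.2, -1.2, 1.0, -10.4], [8.7, -1.9, -1.6, 1.0, -10.4], [8.7, -1.6, -1.9, 1.0, -10.4], [8.7, -1.2, -2.1, 1.0, -10.4], [8.7, 0, 0, 0, 0], [8.7, 0, 0, 0, 0]]}}

```text
time_s: 2.1
tcp_pos: [0.4653, -0.2949, 0.1584]
eef_rot: [180.0, 0.0, -77.6]
contact_force: [0.7, 0.1, 0.7]
gripper_width: 0.0866
```

```bash
python3 - <<'E'
from h import *
s=st(); p=s["tcp_pos"]; print(*rows(s["eef_rot"][2],.4663-p[0],-.292-p[1],.073-p[2],-77-s["eef_rot"][2],1),sep="\n")
for n in("scene","top"):
    im=r.capture(n); cv2.imwrite(f"pics/{n}1.png",im[:,:,::-1])
a=cv2.imread("pics/scene1.png"); b=cv2.imread("pics/top1.png")
u,v=proj("scene",[.466,-.292,.12]).astype(int); u2,v2=proj("top",[.466,-.292,.12]).astype(int)
cv2.imwrite("pics/c5.png",np.hstack([cv2.resize(a[v-50:v+50,u-50:u+50],(400,400),interpolation=2),cv2.resize(b[v2-50:v2+50,u2-50:u2+50],(400,400),interpolation=2)]))
E
```

```text
2.1 tcp [ 0.4653 -0.2949  0.1584] rot [180.    0.  -77.6] F [0.72 0.13 0.68] M [0.05 0.15 0.01] w 0.0866 j [-12.   12.1 -20.6  -0.  -57.3  24.4]
[np.float64(-0.26), np.float64(-0.16), np.float64(8.54), np.float64(-0.6)]
```

View pics/c5.png

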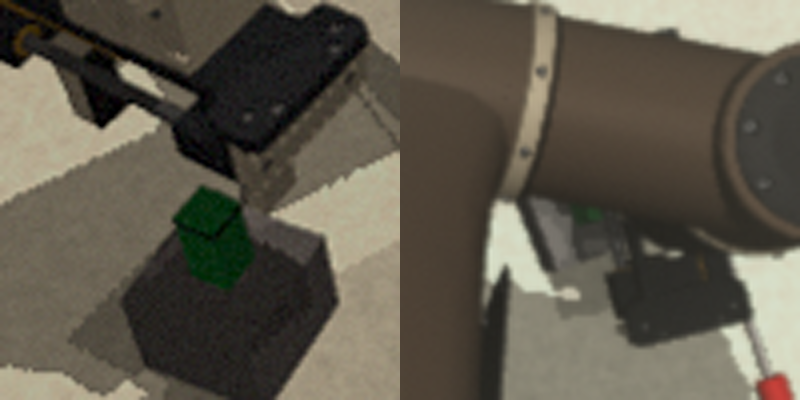

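```bash
python3 - <<'E'
from h import *
a=cv2.imread("pics/scene1.png"); u,v=proj("scene",[.466,-.292,.12]).astype(int)
im=cv2.resize(a[v-75:v+75,u-100:u+100],(800,600),interpolation=2)
y=np.array([np.sin(np.radians(-77.6)),-np.cos(np.radians(-77.6)),0])
t=np.array([.4653,-.2949,.1584])
for P,c in((t,(0,0,255)),(t+.0433*y,(255,0,0)),(t-.0433*y,(0,255,255)),([.4663,-.292,.112],(255,255,255))):
    q=(proj("scene",P)-[u-100,v-75])*4; cv2.circle(im,(int(q[0]),int(q[1])),4,c,-1)
cv2.imwrite("pics/c6.png",im)
E
```

```text
(no output)
```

View pics/c6.png

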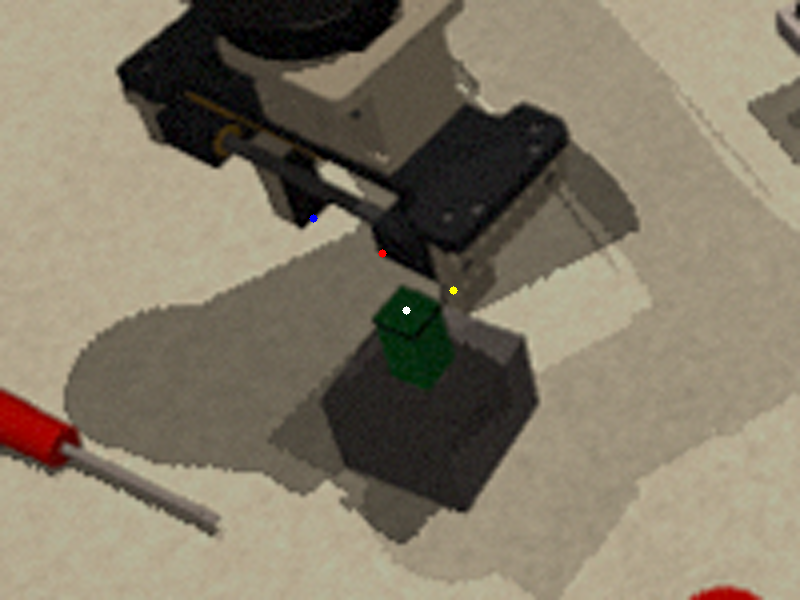

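Emit:
{"fn": "servo_tool", "kwargs": {"steps": [[8.7, -0.26, -0.16, 2.5, 0], [8.7, 0, 0, 3.0, 0], [8.7, 0, 0, 3.0, 0], [8.7, 0, 0, 0, 0]]}}

```text
time_s: 2.7
tcp_pos: [0.4648, -0.292, 0.0721]
eef_rot: [179.8, 0.1, -77.6]
contact_force: [-1.3, -0.4, -0.4]
gripper_width: 0.0869
```

Emit:
{"fn": "servo_tool", "kwargs": {"steps": [[1.5, 0, 0, 0, 0], [1.5, 0, 0, 0, 0], [1.5, 0, 0, 0, 0], [1.5, 0, 0, 0, 0], [1.5, 0, 0, 0, 0], [1.5, 0, 0, 0, 0]], "squeeze": 40}}

```text
time_s: 3.45
tcp_pos: [0.4667, -0.2921, 0.0736]
eef_rot: [180.0, 0.0, -77.5]
contact_force: [-0.5, 0.2, 0.1]
gripper_width: 0.0324
```

```bash
python3 - <<'E'
from h import *
st()
E
```

```text
3.45 tcp [ 0.4667 -0.2921  0.0736] rot [180.    0.  -77.5] F [-0.53  0.15  0.08] M [-0.01  0.07 -0.01] w 0.0324 j [-11.7  17.5 -26.2   0.  -46.2  24.1]
```

Emit:
{"fn": "servo_tool", "kwargs": {"steps": [[1.5, 0, 0, 0, 0], [1.5, 0, 0, 0, 0], [1.5, 0, 0, 0, 0], [1.5, 0, 0, 0, 0]]}}

```text
time_s: 3.95
tcp_pos: [0.4663, -0.292, 0.0734]
eef_rot: [180.0, 0.0, -77.5]
contact_force: [-1.7, 0.6, 0.1]
gripper_width: 0.0238
```

```bash
python3 - <<'E'
from h import *
st()
E
```

```text
3.95 tcp [ 0.4663 -0.292   0.0734] rot [180.    0.  -77.5] F [-1.67  0.63  0.14] M [0.23 0.96 0.01] w 0.0238 j [-11.7  17.5 -26.3  -0.  -46.2  24.1]
```

Emit:
{"fn": "servo_tool", "kwargs": {"steps": [[1.5, 0, 0, -1.0, 0], [1.5, 0, 0, -2.0, 0], [1.5, 0, 0, -3.0, 0], [1.5, 0, 0, -4.0, 0], [1.5, 0, 0, -3.0, 0], [1.5, 0, 0, 0, 0], [1.5, 0, 0, 0, 0]]}}

```text
time_s: 4.82
tcp_pos: [0.4665, -0.2919, 0.2034]
eef_rot: [-180.0, 0.0, -77.5]
contact_force: [0.6, 0.7, -1.4]
gripper_width: 0.0236
```

```bash
python3 - <<'E'
from h import *
s=st()
im=r.capture("scene"); cv2.imwrite("pics/scene2.png",im[:,:,::-1]); a=im[:,:,::-1]
p=s["tcp_pos"]; u,v=proj("scene",[p[0],p[1],p[2]-.03]).astype(int)
cv2.imwrite("pics/c7.png",cv2.resize(a[v-30:v+30,u-40:u+40],(800,600),interpolation=2))
print(rows(-77.5,.5345-p[0],.1085-p[1],0,0,8)[0])
E
```

```text
4.83 tcp [ 0.4665 -0.2919  0.2034] rot [-180.     0.   -77.5] F [ 0.57  0.75 -1.4 ] M [0.05 0.11 0.02] w 0.0236 j [-11.6   9.8 -17.1  -0.  -63.   24.1]
[np.float64(-4.7), np.float64(-1.91), 0.0, 0.0]
```

View pics/c7.png

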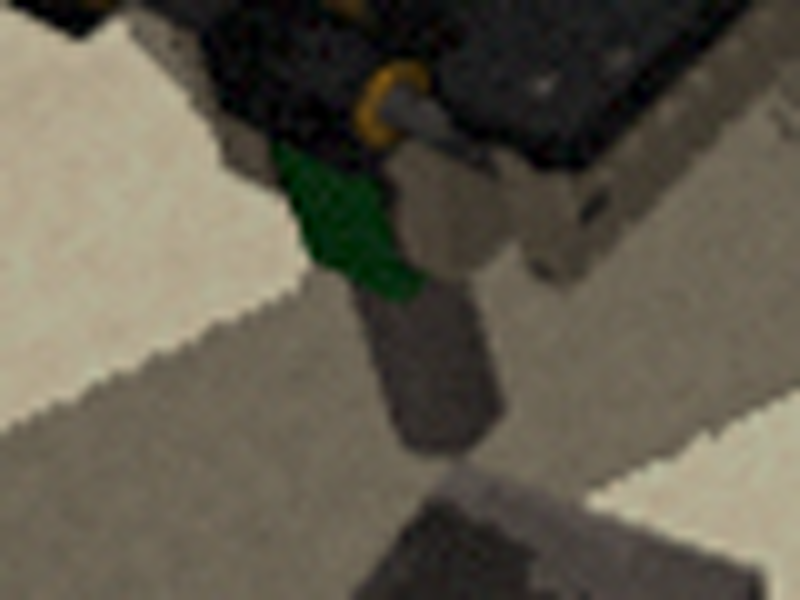

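```bash
python3 - <<'E'
from h import *
K,R,t=cal("scene"); o=-R.T@t; p=np.array([.4665,-.2919,.2034-.066+.025]); d=o-p
az=np.degrees(np.arctan2(d[1],d[0])); D=np.linalg.norm(d); print("cam",o,"az",az,"dist",D,"px/mm",K[0,0]/(R@p+t)[2]/1000)
for name,off in(("A",12.5),("B",42.5)):
    cor=off+30+60*np.arange(6); lat=11.547*np.sin(np.radians(cor-az)); print(name,"half widths",lat.min().round(2),lat.max().round(2),"visible corners",[round(l,2) for l,c in zip(lat,cor) if np.cos(np.radians(c-az))>0])
a=cv2.imread("pics/scene2.png"); 
# rectified strip: sample along axis/perp
top=proj("scene",[.4665,-.2919,.2034-.066+.05]); bot=proj("scene",[.4665,-.2919,.2034-.066+.006]); ax=(bot-top)/np.linalg.norm(bot-top); pe=np.array([ax[1],-ax[0]]); pe=pe if pe[0]>0 else -pe
L=np.linalg.norm(bot-top); n=30
xs=np.arange(-9,9.01,.5); M=np.zeros((n,len(xs),2),np.float32)
for i in range(n):
    for j,x in enumerate(xs): M[i,j]=top+ax*L*(.35+.6*i/n)+pe*x
S=cv2.remap(a,M,None,cv2.INTER_LINEAR).astype(float)
print(np.c_[xs,S.mean(0).round(0)].astype(float))
E
```

```text
cam [ 1.00929731 -0.53945755  0.84005694] az -24.516653685886954 dist 0.9028469370345683 px/mm 0.5244095355503937
A half widths -10.63 10.63 visible corners [np.float64(10.63), np.float64(-9.22), np.float64(1.41)]
B half widths -11.46 11.46 visible corners [np.float64(-11.46), np.float64(-4.51), np.float64(6.95)]
[[ -9.   85.  100.  108. ]
 [ -8.5  85.  101.  108. ]
 [ -8.   86.  101.  108. ]
 [ -7.5  86.  101.  109. ]
 [ -7.   85.  101.  109. ]
 [ -6.5  85.  100.  108. ]
 [ -6.   81.   95.  103. ]
 [ -5.5  71.   82.   89. ]
 [ -5.   55.   62.   68. ]
 [ -4.5  43.   47.   53. ]
 [ -4.   41.   43.   49. ]
 [ -3.5  42.   44.   49. ]
 [ -3.   42.   45.   50. ]
 [ -2.5  43.   46.   51. ]
 [ -2.   44.   48.   53. ]
 [ -1.5  45.   48.   53. ]
 [ -1.   44.   47.   53. ]
 [ -0.5  42.   46.   51. ]
 [  0.   41.   45.   50. ]
 [  0.5  41.   45.   49. ]
 [  1.   41.   44.   49. ]
 [  1.5  40.   43.   48. ]
 [  2.   39.   43.   48. ]
 [  2.5  40.   43.   48. ]
 [  3.   40.   43.   47. ]
 [  3.5  39.   43.   47. ]
 [  4.   38.   42.   46. ]
 [  4.5  36.   40.   44. ]
 [  5.   36.   40.   44. ]
 [  5.5  42.   47.   52. ]
 [  6.   53.   60.   67. ]
 [  6.5  68.   79.   86. ]
 [  7.   81.   95.  103. ]
 [  7.5  85.  100.  108. ]
 [  8.   84.  100.  108. ]
 [  8.5  84.   99.  108. ]
 [  9.   84.   99.  108. ]]
```

```bash
python3 - <<'E'
from h import *
p=np.array([.4665,-.2919,.2034])
print(*rows(-77.5,.5345-p[0],.1085-p[1],0,16.5,8),sep="\n")
E
```

```text
[np.float64(-4.7), np.float64(-1.91), 0.0, -2.1]
[np.float64(-4.63), np.float64(-2.08), 0.0, -2.1]
[np.float64(-4.55), np.float64(-2.25), 0.0, -2.1]
[np.float64(-4.47), np.float64(-2.41), 0.0, -2.1]
[np.float64(-4.38), np.float64(-2.57), 0.0, -2.1]
[np.float64(-4.28), np.float64(-2.72), 0.0, -2.1]
[np.float64(-4.18), np.float64(-2.88), 0.0, -2.1]
[np.float64(-4.08), np.float64(-3.03), 0.0, -2.1]
```

Emit:
{"fn": "servo_tool", "kwargs": {"steps": [[1.5, -4.7, -1.9, 0, -2.1], [1.5, -4.6, -2.1, 0, -2.1], [1.5, -4.6, -2.3, 0, -2.1], [1.5, -4.5, -2.4, 0, -2.1], [1.5, -4.4, -2.6, 0, -2.1], [1.5, -4.3, -2.7, 0, -2.1], [1.5, -4.2, -2.9, 0, -2.1], [1.5, -3.9, -2.9, 0, -2.1]]}}

```text
time_s: 5.88
tcp_pos: [0.5337, 0.1091, 0.2025]
eef_rot: [179.9, 0.0, -60.6]
contact_force: [0.5, 0.1, 0.1]
gripper_width: 0.0237
```

Emit:
{"fn": "servo_tool", "kwargs": {"steps": [[1.5, 0, 0, 1.0, 0], [1.5, 0, 0, 1.0, 0], [1.5, 0, 0, 0, 0], [1.5, 0, 0, 0, 0]]}}

```text
time_s: 6.38
tcp_pos: [0.5341, 0.1066, 0.1836]
eef_rot: [180.0, -0.0, -60.8]
contact_force: [0.4, -0.2, -1.5]
gripper_width: 0.0238
```

```bash
python3 - <<'E'
from h import *
s=st()
for n in("scene","top"):
    im=r.capture(n)[:,:,::-1]; cv2.imwrite(f"pics/{n}3.png",im)
    p=s["tcp_pos"]; u,v=proj(n,[.534,.11,.1]).astype(int)
    cv2.imwrite(f"pics/c8{n}.png",cv2.resize(im[v-30:v+30,u-40:u+40],(800,600),interpolation=2))
E
```

```text
6.38 tcp [0.5341 0.1066 0.1836] rot [180.   -0.  -60.8] F [ 0.37 -0.2  -1.46] M [0.04 0.15 0.01] w 0.0238 j [ 31.9  10.2 -19.4   0.  -60.4  -2.7]
```

View pics/c8scene.png

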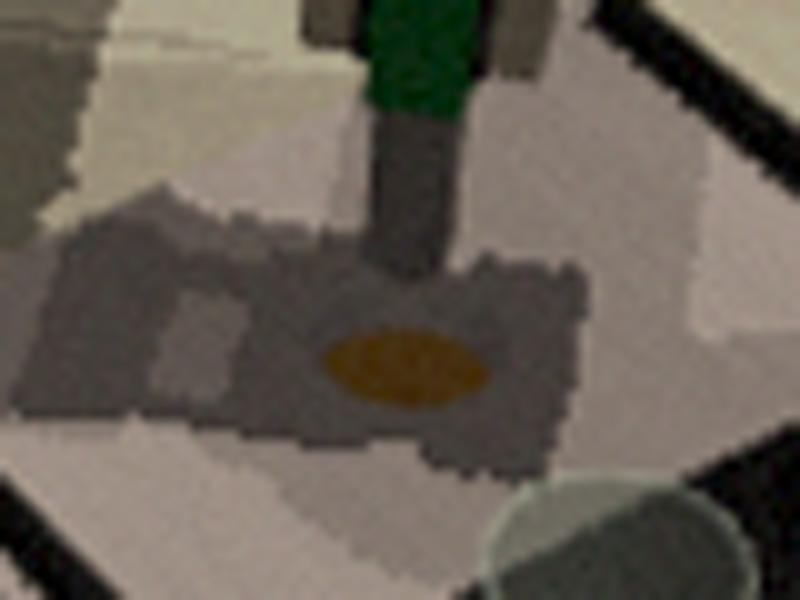

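View pics/c8top.png

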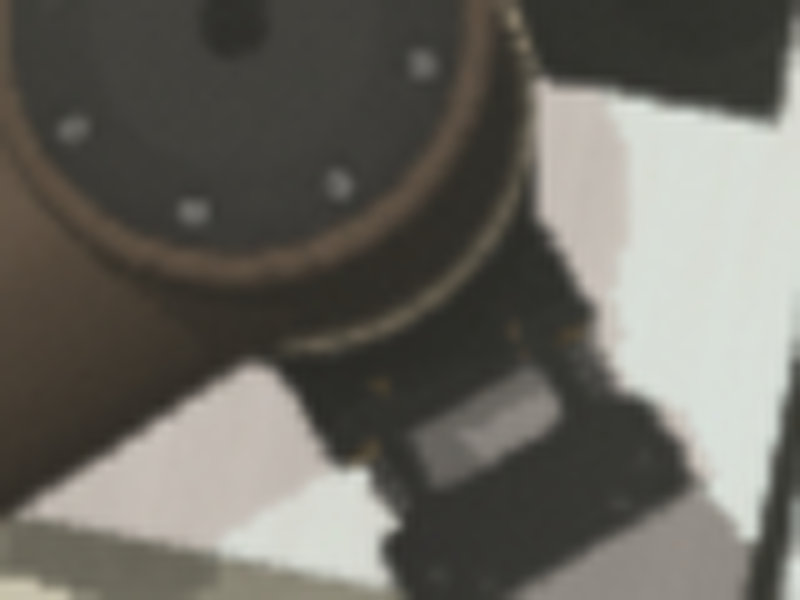

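```bash
python3 - <<'E'
from h import *
a=cv2.imread("pics/scene3.png"); T=np.array([.5341,.1066])
u,v=proj("scene",[.534,.11,.1]).astype(int)
for z in(.13,.14,.15,.16,.17):
    q=proj("scene",[T[0],T[1],z]); row=int(round(q[1])); g=a[row,:,:].sum(1); x0=int(q[0])
    print(z,q.round(2),row,g[x0-9:x0+10])
for z in (.1172,): print("tip proj crop",(proj("scene",[*T,z])-[u-40,v-30])*10)
print("pred well scene crop from top est",(proj("scene",[.5359,.1108,.088])-[u-40,v-30])*10,"sock",(proj("scene",[.5346,.1085,.068])-[u-40,v-30])*10)
# lateral direction in world
o,d=ray("scene",(u,v)); q=onz("scene",(u+1,v),.1)-onz("scene",(u,v),.1); print("1px right",q, "1px down",onz("scene",(u,v+1),.1)-onz("scene",(u,v),.1))
E
```

```text
0.13 [344.29 216.1 ] 216 [423 326 375 371 355 242 138 124 129 140 150 133 121 128 231 389 367 360
 361]
0.14 [344.56 212.91] 213 [426 416 359 356 354 293 120 126 130 135 130 120 123 119 203 366 365 372
 373]
0.15 [344.84 209.67] 210 [428 427 406 352 369 348 108 116 120 139 127 125 128 134 186 332 375 367
 372]
0.16 [345.12 206.39] 206 [429 424 393 369 351 179 118 122 126 125 126 123 119 132 240 390 371 371
 376]
0.17 [345.41 203.06] 203 [411 423 412 365 176  45  49  68  39  34  36  53  69  65 136 302 386 382
 367]
tip proj crop [399.46604524 261.27787737]
pred well scene crop from top est [408.58343272 345.4779238 ] sock [393.25650504 406.97071973]
1px right [0.00175874 0.00165826 0.        ] 1px down [ 2.26312361e-03 -2.73472752e-03  1.11022302e-16]
```

Emit:
{"fn": "servo_tool", "kwargs": {"steps": [[1.5, -0.2, -0.1, 1.5, 0], [1.5, 0, 0, 1.5, 0], [1.5, 0, 0, 1.0, 0], [1.5, 0, 0, 0.6, 0], [1.5, 0, 0, 0, 0], [1.5, 0, 0, 0, 0]]}}

```text
time_s: 7.22
tcp_pos: [0.5343, 0.1099, 0.1379]
eef_rot: [-180.0, -0.0, -60.7]
contact_force: [0.2, 0.5, -1.4]
gripper_width: 0.024
```

```bash
python3 - <<'E'
from h import *
st()
E
```

```text
7.22 tcp [0.5343 0.1099 0.1379] rot [-180.    -0.   -60.7] F [ 0.15  0.46 -1.39] M [ 0.01  0.18 -0.01] w 0.024 j [ 32.2  12.8 -22.8   0.  -54.4  -2.9]
```

Emit:
{"fn": "servo_tool", "kwargs": {"steps": [[1.5, 0, 0, 0.1, 0], [1.5, 0, 0, 0.1, 0], [1.5, 0, 0, 0, 0]]}}

```text
time_s: 7.6
tcp_pos: [0.534, 0.1097, 0.1356]
eef_rot: [-180.0, 0.0, -60.7]
contact_force: [0.6, -0.2, -1.4]
gripper_width: 0.0237
```

Emit:
{"fn": "servo_tool", "kwargs": {"steps": [[1.5, 0, 0, 0.1, 0], [1.5, 0, 0, 0.1, 0], [1.5, 0, 0, 0, 0]]}}

```text
time_s: 7.98
tcp_pos: [0.5339, 0.1097, 0.1334]
eef_rot: [180.0, -0.0, -60.7]
contact_force: [0.3, 0.2, -0.8]
gripper_width: 0.0241
```

Emit:
{"fn": "servo_tool", "kwargs": {"steps": [[1.5, 0, 0, 0.1, 0], [1.5, 0, 0, 0, 0]]}}

```text
time_s: 8.22
tcp_pos: [0.5339, 0.1097, 0.1325]
eef_rot: [180.0, 0.0, -60.7]
contact_force: [-0.5, -0.1, -1.3]
gripper_width: 0.0236
```

Emit:
{"fn": "servo_tool", "kwargs": {"steps": [[1.5, 0, 0, 0.1, 0], [1.5, 0, 0, 0, 0]]}}

```text
time_s: 8.48
tcp_pos: [0.5339, 0.1097, 0.1315]
eef_rot: [180.0, 0.0, -60.7]
contact_force: [0.4, -0.9, -2.1]
gripper_width: 0.024
```

```bash
python3 - <<'E'
from h import *
st()
E
```

```text
8.47 tcp [0.5339 0.1097 0.1315] rot [180.    0.  -60.7] F [ 0.43 -0.88 -2.06] M [-0.03  0.13  0.04] w 0.024 j [ 32.2  13.2 -23.2  -0.  -53.6  -2.9]
```

Emit:
{"fn": "servo_tool", "kwargs": {"steps": [[1.5, 0, 0, 0.1, 0], [1.5, 0, 0, 0, 0]]}}

```text
time_s: 8.72
tcp_pos: [0.5338, 0.1096, 0.1305]
eef_rot: [180.0, -0.0, -60.7]
contact_force: [-0.1, -0.1, -1.0]
gripper_width: 0.0238
```

Emit:
{"fn": "servo_tool", "kwargs": {"steps": [[1.5, 0, 0, 0.1, 0], [1.5, 0, 0, 0, 0]]}}

```text
time_s: 8.98
tcp_pos: [0.5337, 0.1095, 0.1294]
eef_rot: [180.0, -0.0, -60.7]
contact_force: [-1.5, -0.4, -0.7]
gripper_width: 0.0242
```

Emit:
{"fn": "servo_tool", "kwargs": {"steps": [[1.5, 0, 0, 0.1, 0], [1.5, 0, 0, 0, 0]]}}

```text
time_s: 9.22
tcp_pos: [0.5336, 0.1095, 0.1283]
eef_rot: [179.9, 0.0, -60.7]
contact_force: [-1.1, -1.7, -1.5]
gripper_width: 0.0237
```

```bash
python3 - <<'E'
from h import *
st()
E
```

```text
9.22 tcp [0.5336 0.1095 0.1283] rot [179.9   0.  -60.7] F [-1.06 -1.7  -1.52] M [-0.73  0.76 -0.01] w 0.0237 j [ 32.2  13.4 -23.4  -0.  -53.2  -2.9]
```

Emit:
{"fn": "servo_tool", "kwargs": {"steps": [[1.5, 0.03, 0.06, 0, 0], [1.5, 0, 0, 0.1, 0], [1.5, 0, 0, 0, 0]]}}

```text
time_s: 9.6
tcp_pos: [0.5337, 0.1093, 0.1275]
eef_rot: [-180.0, 0.0, -60.7]
contact_force: [-1.3, -1.4, -1.0]
gripper_width: 0.0236
```

Emit:
{"fn": "servo_tool", "kwargs": {"steps": [[1.5, 0, 0, 0.1, 0], [1.5, 0, 0, 0.1, 0], [1.5, 0, 0, 0, 0]]}}

```text
time_s: 9.98
tcp_pos: [0.5336, 0.1092, 0.1255]
eef_rot: [-180.0, 0.0, -60.7]
contact_force: [-0.7, -0.4, -1.4]
gripper_width: 0.0239
```

```bash
python3 - <<'E'
from h import *
st()
E
```

```text
9.97 tcp [0.5336 0.1092 0.1255] rot [-180.     0.   -60.7] F [-0.66 -0.39 -1.42] M [-0.2   0.51 -0.03] w 0.0239 j [ 32.2  13.5 -23.7  -0.  -52.8  -2.9]
```

Emit:
{"fn": "servo_tool", "kwargs": {"steps": [[1.5, 0.01, 0.03, 0.1, 0], [1.5, 0, 0, 0.1, 0], [1.5, 0, 0, 0, 0]]}}

```text
time_s: 10.35
tcp_pos: [0.5336, 0.1091, 0.1236]
eef_rot: [-180.0, 0.0, -60.7]
contact_force: [-0.0, -0.1, -1.2]
gripper_width: 0.0239
```

Emit:
{"fn": "servo_tool", "kwargs": {"steps": [[1.5, 0, 0, 0.1, 0], [1.5, 0, 0, 0.1, 0], [1.5, 0, 0, 0, 0]]}}

```text
time_s: 10.72
tcp_pos: [0.5335, 0.109, 0.1215]
eef_rot: [-180.0, -0.0, -60.7]
contact_force: [1.0, -0.7, -1.6]
gripper_width: 0.0235
```

Emit:
{"fn": "servo_tool", "kwargs": {"steps": [[1.5, 0, 0, 0.1, 0], [1.5, 0, 0, 0, 0]]}}

```text
time_s: 10.98
tcp_pos: [0.5334, 0.1089, 0.1205]
eef_rot: [180.0, 0.0, -60.7]
contact_force: [-0.0, 0.6, -1.4]
gripper_width: 0.0238
```

```bash
python3 - <<'E'
from h import *
st()
E
```

```text
10.97 tcp [0.5334 0.1089 0.1205] rot [180.    0.  -60.7] F [-0.    0.61 -1.36] M [-0.05  0.15 -0.03] w 0.0238 j [ 32.2  13.8 -24.1  -0.  -52.1  -2.9]
```

Emit:
{"fn": "servo_tool", "kwargs": {"steps": [[1.5, 0, 0, 0.1, 0], [1.5, 0, 0, 0, 0]]}}

```text
time_s: 11.22
tcp_pos: [0.5335, 0.1089, 0.1197]
eef_rot: [-180.0, -0.0, -60.7]
contact_force: [-0.2, 0.9, 0.5]
gripper_width: 0.0238
```

Emit:
{"fn": "servo_tool", "kwargs": {"steps": [[1.5, 0, 0, 0.1, 0], [1.5, 0, 0, 0, 0]]}}

```text
time_s: 11.48
tcp_pos: [0.5335, 0.109, 0.1187]
eef_rot: [-180.0, -0.0, -60.7]
contact_force: [-0.9, -0.7, 2.2]
gripper_width: 0.0237
```

```bash
python3 - <<'E'
from h import *
st()
E
```

```text
11.47 tcp [0.5335 0.109  0.1187] rot [-180.    -0.   -60.7] F [-0.88 -0.68  2.2 ] M [-0.03  0.47  0.05] w 0.0237 j [ 32.2  13.9 -24.2   0.  -51.9  -2.9]
```

Emit:
{"fn": "servo_tool", "kwargs": {"steps": [[1.5, 0, 0, 0, 6], [1.5, 0, 0, 0, 8], [1.5, 0, 0, 0, 8], [1.5, 0, 0, 0, 8], [1.5, 0, 0, 0, 0]], "squeeze": 50}}

```text
time_s: 12.1
tcp_pos: [0.533, 0.1086, 0.1185]
eef_rot: [180.0, -0.0, -90.7]
contact_force: [-0.8, -1.9, 2.3]
gripper_width: 0.024
```

```bash
python3 - <<'E'
from h import *
st()
E
```

```text
12.1 tcp [0.533  0.1086 0.1185] rot [180.   -0.  -90.7] F [-0.82 -1.93  2.33] M [-0.57  0.81 -0.03] w 0.024 j [ 32.2  13.9 -24.2   0.  -51.9 -32.8]
```

Emit:
{"fn": "servo_tool", "kwargs": {"steps": [[1.5, 0, 0, 0, 8], [1.5, 0, 0, 0, 8], [1.5, 0, 0, 0, 8], [1.5, 0, 0, 0, 8]]}}

```text
time_s: 12.6
tcp_pos: [0.5329, 0.1086, 0.1184]
eef_rot: [180.0, -0.1, -122.8]
contact_force: [-2.5, -1.6, 2.1]
gripper_width: 0.0242
```

```bash
python3 - <<'E'
from h import *
st()
E
```

```text
12.6 tcp [0.5329 0.1086 0.1184] rot [ 1.800e+02 -1.000e-01 -1.228e+02] F [-2.49 -1.63  2.06] M [-0.62  0.97  0.16] w 0.0242 j [ 32.2  13.9 -24.2   0.  -51.9 -64.9]
```

Emit:
{"fn": "servo_tool", "kwargs": {"steps": [[1.5, 0, 0, 0, 8], [1.5, 0, 0, 0, 8], [1.5, 0, 0, 0, 8], [1.5, 0, 0, 0, 4], [1.5, 0, 0, 0, 0]]}}

```text
time_s: 13.22
tcp_pos: [0.5329, 0.1086, 0.1184]
eef_rot: [-180.0, -0.1, -150.5]
contact_force: [-2.7, -1.7, 1.5]
gripper_width: 0.0238
```

```bash
python3 - <<'E'
from h import *
st()
im=r.capture("scene")[:,:,::-1]; cv2.imwrite(f"pics/scene4.png",im)
u,v=proj("scene",[.534,.11,.12]).astype(int)
cv2.imwrite(f"pics/c9.png",cv2.resize(im[v-45:v+45,u-60:u+60],(800,600),interpolation=2))
E
```

```text
13.22 tcp [0.5329 0.1086 0.1184] rot [-1.800e+02 -1.000e-01 -1.505e+02] F [-2.68 -1.71  1.51] M [-0.73  1.2   0.11] w 0.0238 j [ 32.2  13.9 -24.2  -0.  -51.9 -92.7]
```

View pics/c9.png

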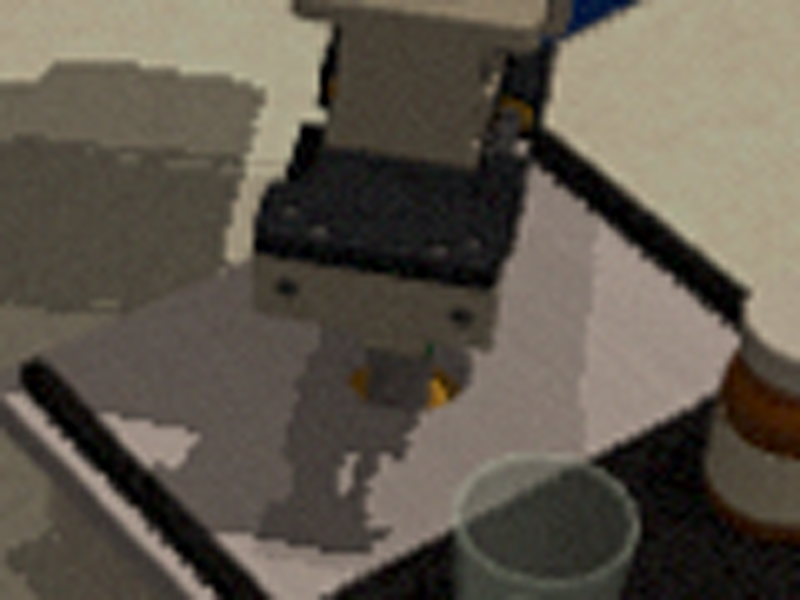

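Emit:
{"fn": "servo_tool", "kwargs": {"steps": [[1.5, 0, 0, -0.15, 0], [6.0, 0, 0, 0, 0], [6.0, 0, 0, 0, 0], [6.0, 0, 0, 0, 0], [6.0, 0, 0, 0, 0]]}}

```text
time_s: 13.9
tcp_pos: [0.5335, 0.1091, 0.1201]
eef_rot: [180.0, 0.0, -150.7]
contact_force: [-0.8, -0.9, 0.0]
gripper_width: 0.057
```

```bash
python3 - <<'E'
from h import *
st()
im=r.capture("scene")[:,:,::-1]; cv2.imwrite(f"pics/scene5.png",im)
u,v=proj("scene",[.534,.11,.12]).astype(int)
cv2.imwrite(f"pics/c10.png",cv2.resize(im[v-45:v+45,u-60:u+60],(800,600),interpolation=2))
E
```

```text
13.9 tcp [0.5335 0.1091 0.1201] rot [ 180.     0.  -150.7] F [-0.78 -0.92  0.05] M [-0.02 -0.01  0.01] w 0.057 j [ 32.2  13.8 -24.1  -0.  -52.1 -92.9]
```

View pics/c10.png

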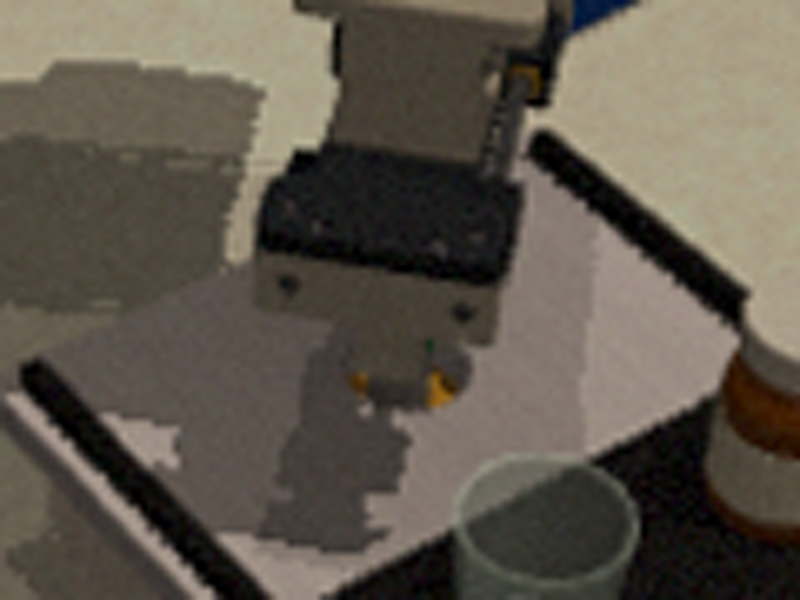

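Emit:
{"fn": "servo_tool", "kwargs": {"steps": [[6.0, 0, 0, 0, -10], [6.0, 0, 0, 0, -10], [6.0, 0, 0, 0, -10], [6.0, 0, 0, 0, -10], [6.0, 0, 0, 0, -10], [6.0, 0, 0, 0, -10], [6.0, 0, 0, 0, -10], [6.0, 0, 0, 0, -10]]}}

```text
time_s: 14.95
tcp_pos: [0.5335, 0.109, 0.1201]
eef_rot: [-180.0, 0.0, -70.4]
contact_force: [0.0, -0.1, -0.3]
gripper_width: 0.0597
```

Emit:
{"fn": "servo_tool", "kwargs": {"steps": [[6.0, 0, 0.06, 0, -10], [4.0, 0, 0, 0, 0], [3.5, 0, 0, 0, 0]]}}

```text
time_s: 15.32
tcp_pos: [0.5329, 0.1088, 0.1201]
eef_rot: [-180.0, 0.0, -61.0]
contact_force: [0.7, -1.1, 0.2]
gripper_width: 0.0454
```

```bash
python3 - <<'E'
from h import *
st()
im=r.capture("scene")[:,:,::-1]; cv2.imwrite(f"pics/scene6.png",im)
u,v=proj("scene",[.534,.11,.14]).astype(int)
cv2.imwrite(f"pics/c11.png",cv2.resize(im[v-45:v+45,u-60:u+60],(800,600),interpolation=2))
E
```

```text
15.32 tcp [0.5329 0.1088 0.1201] rot [-180.    0.  -61.] F [ 0.68 -1.1   0.24] M [ 0.04  0.1  -0.  ] w 0.0454 j [ 32.2  13.8 -24.2  -0.  -52.1  -3.1]
```

View pics/c11.png

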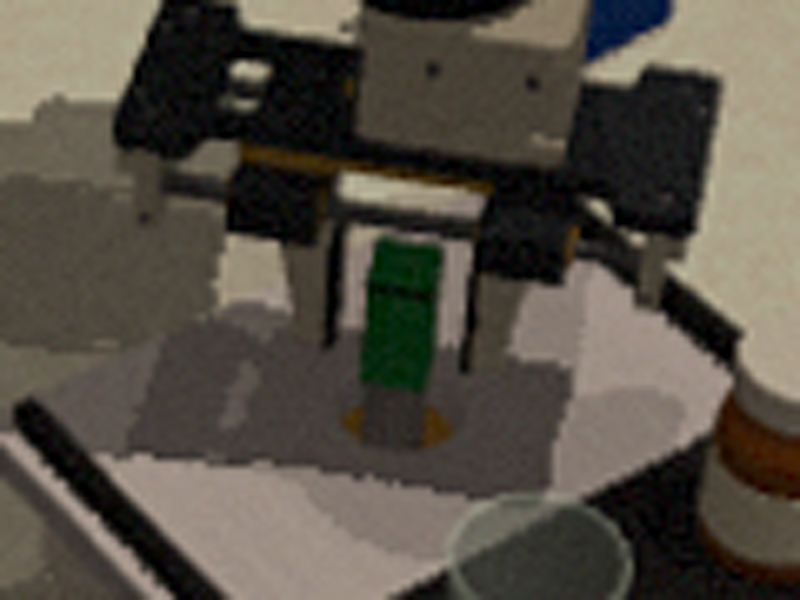

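Emit:
{"fn": "servo_tool", "kwargs": {"steps": [[1.5, 0, 0, 0, 0], [1.5, 0, 0, 0, 0], [1.5, 0, 0, 0, 0], [1.5, 0, 0, 0, 0], [1.5, 0, 0, 0, 0]], "squeeze": 50}}

```text
time_s: 16.0
tcp_pos: [0.5328, 0.1087, 0.12]
eef_rot: [180.0, 0.0, -60.7]
contact_force: [-0.6, 0.1, -0.3]
gripper_width: 0.0241
```

```bash
python3 - <<'E'
from h import *
st()
E
```

```text
16.0 tcp [0.5328 0.1087 0.12  ] rot [180.    0.  -60.7] F [-0.61  0.07 -0.27] M [-0.09  0.38  0.06] w 0.0241 j [ 32.2  13.8 -24.2  -0.  -52.1  -2.9]
```

Emit:
{"fn": "servo_tool", "kwargs": {"steps": [[1.5, 0, 0, 0.1, 0], [1.5, 0, 0, 0, 8], [1.5, 0, 0, 0, 8], [1.5, 0, 0, 0, 8], [1.5, 0, 0, 0, 8]]}}

```text
time_s: 16.62
tcp_pos: [0.5328, 0.1087, 0.1191]
eef_rot: [180.0, -0.0, -93.0]
contact_force: [-1.3, -0.4, 1.1]
gripper_width: 0.0238
```

```bash
python3 - <<'E'
from h import *
st()
E
```

```text
16.62 tcp [0.5328 0.1087 0.1191] rot [180.  -0. -93.] F [-1.25 -0.4   1.09] M [-0.06  0.52  0.13] w 0.0238 j [ 32.2  13.8 -24.2   0.  -51.9 -35.2]
```

Emit:
{"fn": "servo_tool", "kwargs": {"steps": [[1.5, 0, 0, 0, 8], [1.5, 0, 0, 0, 8], [1.5, 0, 0, 0, 8], [1.5, 0, 0, 0, 8]]}}

```text
time_s: 17.12
tcp_pos: [0.5328, 0.1087, 0.1191]
eef_rot: [180.0, -0.0, -125.0]
contact_force: [-1.5, -0.7, 0.7]
gripper_width: 0.0237
```

```bash
python3 - <<'E'
from h import *
st()
E
```

```text
17.12 tcp [0.5328 0.1087 0.1191] rot [ 180.   -0. -125.] F [-1.5  -0.66  0.73] M [0.01 0.41 0.11] w 0.0237 j [ 32.2  13.8 -24.2   0.  -51.9 -67.2]
```

Emit:
{"fn": "servo_tool", "kwargs": {"steps": [[1.5, 0, 0, 0, 8], [1.5, 0, 0, 0, 8], [1.5, 0, 0, 0, 8], [1.5, 0, 0, 0, 2]]}}

```text
time_s: 17.62
tcp_pos: [0.5327, 0.1087, 0.119]
eef_rot: [180.0, -0.0, -150.8]
contact_force: [-1.1, 0.3, 1.2]
gripper_width: 0.0238
```

```bash
python3 - <<'E'
from h import *
st()
E
```

```text
17.62 tcp [0.5327 0.1087 0.119 ] rot [ 180.    -0.  -150.8] F [-1.06  0.31  1.24] M [0.02 0.47 0.17] w 0.0238 j [ 32.2  13.8 -24.2  -0.  -51.9 -93. ]
```

Emit:
{"fn": "servo_tool", "kwargs": {"steps": [[1.5, 0, 0, -0.1, 0], [6.0, 0, 0, 0, 0], [6.0, 0, 0, 0, 0], [6.0, 0, 0, 0, 0], [6.0, 0, 0, 0, 0], [6.0, 0, 0, 0, -10], [6.0, 0, 0, 0, -10], [6.0, 0, 0, 0, -10]]}}

```text
time_s: 18.62
tcp_pos: [0.5329, 0.1088, 0.12]
eef_rot: [-180.0, 0.0, -120.4]
contact_force: [-0.1, -0.0, -0.1]
gripper_width: 0.0602
```

Emit:
{"fn": "servo_tool", "kwargs": {"steps": [[6.0, 0, 0, 0, -10], [6.0, 0, 0, 0, -10], [6.0, 0, 0, 0, -10], [6.0, 0, 0, 0, -10], [6.0, 0, 0, 0, -10], [6.0, 0, 0, 0, -10], [4.0, 0, 0, 0, 0], [3.5, 0, 0, 0, 0]]}}

```text
time_s: 19.62
tcp_pos: [0.5328, 0.1087, 0.1201]
eef_rot: [180.0, 0.0, -60.9]
contact_force: [-0.8, 0.2, -0.0]
gripper_width: 0.0453
```

```bash
python3 - <<'E'
from h import *
st()
im=r.capture("scene")[:,:,::-1]; cv2.imwrite(f"pics/scene7.png",im)
u,v=proj("scene",[.534,.11,.14]).astype(int)
cv2.imwrite(f"pics/c12.png",cv2.resize(im[v-45:v+45,u-60:u+60],(800,600),interpolation=2))
E
```

```text
19.62 tcp [0.5328 0.1087 0.1201] rot [180.    0.  -60.9] F [-0.76  0.18 -0.01] M [0.01 0.16 0.01] w 0.0453 j [ 32.2  13.8 -24.2  -0.  -52.1  -3.1]
```

View pics/c12.png

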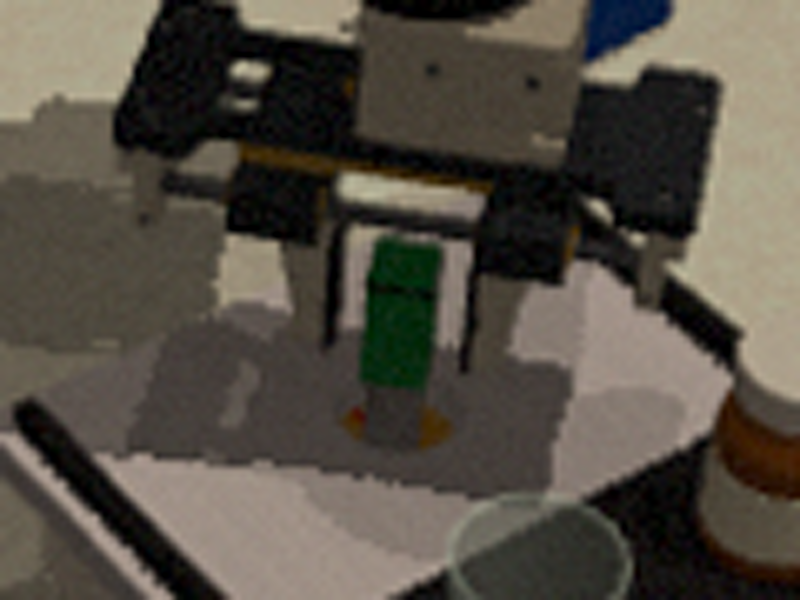

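Emit:
{"fn": "servo_tool", "kwargs": {"steps": [[1.5, 0, 0, 0, 0], [1.5, 0, 0, 0, 0], [1.5, 0, 0, 0, 0], [1.5, 0, 0, 0, 0], [1.5, 0, 0, 0, 0]], "squeeze": 50}}

```text
time_s: 20.3
tcp_pos: [0.5327, 0.1087, 0.12]
eef_rot: [180.0, 0.0, -60.7]
contact_force: [-1.7, -0.1, -0.0]
gripper_width: 0.024
```

Emit:
{"fn": "servo_tool", "kwargs": {"steps": [[1.5, 0, 0, 0.1, 0], [1.5, 0, 0, 0, 8], [1.5, 0, 0, 0, 8], [1.5, 0, 0, 0, 8], [1.5, 0, 0, 0, 8], [1.5, 0, 0, 0, 6]]}}

```text
time_s: 21.05
tcp_pos: [0.5328, 0.1087, 0.1191]
eef_rot: [180.0, -0.0, -98.9]
contact_force: [-0.5, 0.1, 1.5]
gripper_width: 0.0238
```

```bash
python3 - <<'E'
from h import *
st()
u,v=proj("scene",[.534,.11,.14]).astype(int)
q=onz("scene",(u-60+360.5/6.6667-.5,v-45+413.5/6.6667-.5),.068)-[.5328,.1087,.068]; print("red az",np.degrees(np.arctan2(q[1],q[0])),np.linalg.norm(q))
E
```

```text
21.05 tcp [0.5328 0.1087 0.1191] rot [180.   -0.  -98.9] F [-0.53  0.11  1.47] M [-0.02  0.56  0.08] w 0.0238 j [ 32.2  13.8 -24.2   0.  -51.9 -41.1]
red az 157.43411270752716 0.022691203432961025
```

Emit:
{"fn": "servo_tool", "kwargs": {"steps": [[1.5, 0, 0, 0, 5], [1.5, 0, 0, 0, 5]]}}

```text
time_s: 21.3
tcp_pos: [0.5328, 0.1087, 0.1191]
eef_rot: [180.0, -0.0, -108.9]
contact_force: [-1.3, -1.4, 1.4]
gripper_width: 0.0236
```

```bash
python3 - <<'E'
from h import *
st()
E
```

```text
21.3 tcp [0.5328 0.1087 0.1191] rot [ 180.    -0.  -108.9] F [-1.28 -1.36  1.38] M [-0.02  0.52  0.15] w 0.0236 j [ 32.2  13.8 -24.2  -0.  -51.9 -51.1]
```

Emit:
{"fn": "servo_tool", "kwargs": {"steps": [[1.5, 0, 0, 0, 4], [1.5, 0, 0, 0, 4]]}}

```text
time_s: 21.55
tcp_pos: [0.5327, 0.1087, 0.1191]
eef_rot: [180.0, -0.0, -116.9]
contact_force: [-1.6, -0.2, 1.3]
gripper_width: 0.0237
```

```bash
python3 - <<'E'
from h import *
st()
E
```

```text
21.55 tcp [0.5327 0.1087 0.1191] rot [ 180.    -0.  -116.9] F [-1.64 -0.16  1.27] M [-0.02  0.55  0.15] w 0.0237 j [ 32.2  13.8 -24.2   0.  -51.9 -59. ]
```

Emit:
{"fn": "servo_tool", "kwargs": {"steps": [[1.5, 0, 0, 0, 3], [1.5, 0, 0, 0, 0]]}}

```text
time_s: 21.8
tcp_pos: [0.5327, 0.1087, 0.1191]
eef_rot: [180.0, -0.0, -119.7]
contact_force: [-1.3, -0.3, 0.5]
gripper_width: 0.0233
```

```bash
python3 - <<'E'
from h import *
st()
E
```

```text
21.8 tcp [0.5327 0.1087 0.1191] rot [ 180.    -0.  -119.7] F [-1.29 -0.28  0.49] M [-0.07  0.54  0.13] w 0.0233 j [ 32.2  13.8 -24.2  -0.  -51.9 -61.9]
```

Emit:
{"fn": "servo_tool", "kwargs": {"steps": [[1.5, 0, 0, 0, 3], [1.5, 0, 0, 0, 0]]}}

```text
time_s: 22.05
tcp_pos: [0.5327, 0.1087, 0.119]
eef_rot: [180.0, -0.0, -122.7]
contact_force: [-1.9, 0.1, 0.5]
gripper_width: 0.0238
```

```bash
python3 - <<'E'
from h import *
st()
E
```

```text
22.05 tcp [0.5327 0.1087 0.119 ] rot [ 180.    -0.  -122.7] F [-1.85  0.07  0.55] M [0.01 0.62 0.11] w 0.0238 j [ 32.2  13.8 -24.2  -0.  -51.9 -64.8]
```

Emit:
{"fn": "servo_tool", "kwargs": {"steps": [[1.5, 0, 0, 0, 3], [1.5, 0, 0, 0, 0]]}}

```text
time_s: 22.3
tcp_pos: [0.5328, 0.1087, 0.119]
eef_rot: [180.0, -0.0, -125.6]
contact_force: [-1.9, -0.1, 0.8]
gripper_width: 0.0242
```

```bash
python3 - <<'E'
from h import *
st()
E
```

```text
22.3 tcp [0.5328 0.1087 0.119 ] rot [ 180.    -0.  -125.6] F [-1.89 -0.11  0.8 ] M [-0.02  0.64  0.13] w 0.0242 j [ 32.2  13.8 -24.2  -0.  -51.9 -67.8]
```

Emit:
{"fn": "servo_tool", "kwargs": {"steps": [[1.5, 0, 0, 0, 3], [1.5, 0, 0, 0, 0]]}}

```text
time_s: 22.55
tcp_pos: [0.5328, 0.1087, 0.119]
eef_rot: [180.0, -0.0, -128.6]
contact_force: [-1.4, 0.5, 0.2]
gripper_width: 0.0234
```

```bash
python3 - <<'E'
from h import *
st()
E
```

```text
22.55 tcp [0.5328 0.1087 0.119 ] rot [ 180.    -0.  -128.6] F [-1.38  0.46  0.21] M [0.01 0.6  0.11] w 0.0234 j [ 32.2  13.8 -24.2  -0.  -51.9 -70.8]
```

Emit:
{"fn": "servo_tool", "kwargs": {"steps": [[1.5, 0, 0, 0, 3], [1.5, 0, 0, 0, 0]]}}

```text
time_s: 22.8
tcp_pos: [0.5328, 0.1087, 0.1191]
eef_rot: [180.0, -0.0, -131.6]
contact_force: [-0.9, 0.1, 1.5]
gripper_width: 0.0242
```

```bash
python3 - <<'E'
from h import *
st()
E
```

```text
22.8 tcp [0.5328 0.1087 0.1191] rot [ 180.    -0.  -131.6] F [-0.91  0.13  1.49] M [0.03 0.7  0.15] w 0.0242 j [ 32.2  13.8 -24.2  -0.  -51.9 -73.8]
```

Emit:
{"fn": "servo_tool", "kwargs": {"steps": [[1.5, 0, 0, 0, 3], [1.5, 0, 0, 0, 0]]}}

```text
time_s: 23.05
tcp_pos: [0.5328, 0.1087, 0.119]
eef_rot: [180.0, -0.0, -134.6]
contact_force: [-1.5, 0.1, 1.9]
gripper_width: 0.0236
```

```bash
python3 - <<'E'
from h import *
st()
E
```

```text
23.05 tcp [0.5328 0.1087 0.119 ] rot [ 180.    -0.  -134.6] F [-1.54  0.1   1.85] M [0.06 0.67 0.16] w 0.0236 j [ 32.2  13.8 -24.2   0.  -51.9 -76.8]
```

Emit:
{"fn": "servo_tool", "kwargs": {"steps": [[1.5, 0, 0, 0, 3], [1.5, 0, 0, 0, 0]]}}

```text
time_s: 23.3
tcp_pos: [0.5328, 0.1087, 0.119]
eef_rot: [180.0, -0.0, -137.6]
contact_force: [-1.3, -0.3, 1.1]
gripper_width: 0.0239
```

```bash
python3 - <<'E'
from h import *
st()
E
```

```text
23.3 tcp [0.5328 0.1087 0.119 ] rot [ 180.    -0.  -137.6] F [-1.26 -0.28  1.14] M [0.06 0.65 0.22] w 0.0239 j [ 32.2  13.8 -24.2  -0.  -51.9 -79.8]
```

Emit:
{"fn": "servo_tool", "kwargs": {"steps": [[1.5, 0, 0, 0, 3], [1.5, 0, 0, 0, 0]]}}

```text
time_s: 23.55
tcp_pos: [0.5328, 0.1087, 0.119]
eef_rot: [180.0, -0.0, -140.6]
contact_force: [-1.1, -0.1, 2.1]
gripper_width: 0.0235
```

```bash
python3 - <<'E'
from h import *
st()
E
```

```text
23.55 tcp [0.5328 0.1087 0.119 ] rot [ 180.    -0.  -140.6] F [-1.08 -0.12  2.07] M [-0.04  0.67  0.07] w 0.0235 j [ 32.2  13.8 -24.2  -0.  -51.9 -82.8]
```

Emit:
{"fn": "servo_tool", "kwargs": {"steps": [[1.5, 0, 0, 0, 2], [1.5, 0, 0, 0, 0]]}}

```text
time_s: 23.8
tcp_pos: [0.5328, 0.1087, 0.119]
eef_rot: [180.0, -0.0, -142.7]
contact_force: [-2.0, 0.6, 1.6]
gripper_width: 0.0236
```

```bash
python3 - <<'E'
from h import *
st()
E
```

```text
23.8 tcp [0.5328 0.1087 0.119 ] rot [ 180.    -0.  -142.7] F [-1.96  0.63  1.58] M [-0.04  0.69 -0.08] w 0.0236 j [ 32.2  13.8 -24.2  -0.  -51.9 -84.9]
```

```bash
python3 - <<'E'
from h import *
for i in range(3):
    im=r.capture("scene")[:,:,::-1]; s=r.get_state(); print(s["moment"].round(3))
cv2.imwrite(f"pics/scene8.png",im)
u,v=proj("scene",[.534,.11,.10]).astype(int); print(u,v)
cv2.imwrite(f"pics/c13.png",cv2.resize(im[v-30:v+30,u-40:u+40],(800,600),interpolation=2))
E
```

```text
[ 0.047  0.713 -0.083]
[ 0.039  0.68  -0.053]
[ 0.081  0.686 -0.05 ]
344 224
```

View pics/c13.png

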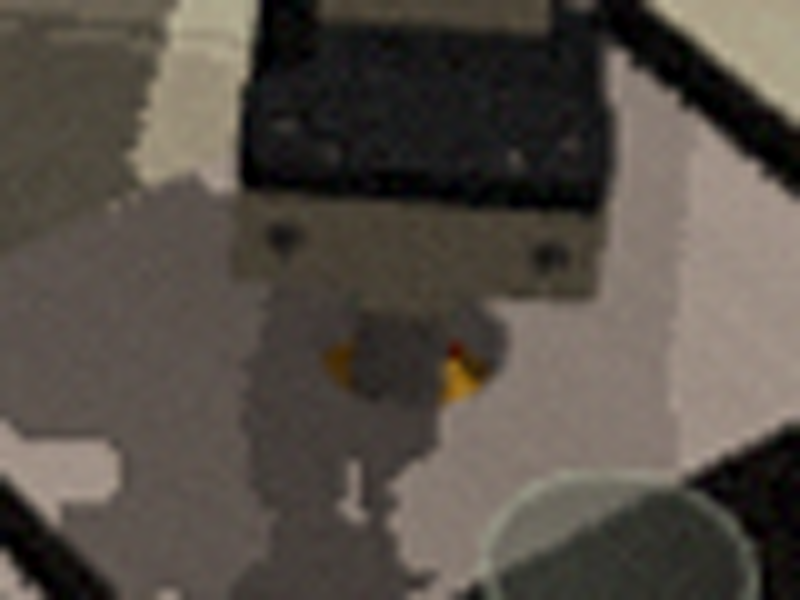

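```bash
python3 - <<'E'
from h import *
q=onz("scene",(344-40+45.05,224-30+34.5),.068)-[.5328,.1087,.068]; print("red az",np.degrees(np.arctan2(q[1],q[0])),np.linalg.norm(q))
for a in(80,88,96,104,112,120): print(a,[((proj("scene",[.5328+d*np.cos(np.radians(a)),.1087+d*np.sin(np.radians(a)),.068])-[304,194]+.5)*10).round(0) for d in(.014,.02)])
im=cv2.imread("pics/scene8.png").astype(int); c=im[224:236,336:356]; print(c[:,:,2]-c[:,:,1])
E
```

```text
red az 94.24579732375275 0.02677658666973697
80 [array([436., 385.]), array([455., 374.])]
88 [array([431., 380.]), array([447., 369.])]
96 [array([425., 377.]), array([438., 363.])]
104 [array([418., 374.]), array([428., 359.])]
112 [array([410., 371.]), array([418., 356.])]
120 [array([403., 370.]), array([407., 354.])]
[[ 6  6  3 -3  6  8  4  6 11  6  9  7  6  6  7  5  9 15 12 13]
 [ 7  7  9  5  8  7  8  6  6  8  3 10  6 -3  8  5  6  8 11  7]
 [ 7 10 11  6  4  3  4  5  7  6  6  4  8  3 11  5  7  5  7 13]
 [ 5  3  4 10  8  6  6  5  4  6  3  6  5  9  4  2  3  4 10 12]
 [ 9 15 19 12  4 -1  5  4  7  5  0  3 11 41 20  4  5  7 10 14]
 [15 22 25 11  8  6  4  3  6  7  3  5 11 49 23 15  7  4  9 13]
 [18 24 22  5  3  2  3  6  4 11  6  5 22 37 22 18 17  3  7 14]
 [11 18 22 10  3  4  3  4  3  4  3  7 20 43 34 20 19 10  9 11]
 [ 4 12 14 11 -1  5  7  3  8  5  4  7 21 43 42 37 15 11 11 11]
 [ 4  4 12  8  7  4  3  4  4  4  3  8 30 44 28 21 12 12 13 13]
 [ 8  5  8  4  5  7  8  3  6  5  6 14 17 19 14 11 12 12 11 11]
 [ 4 10  6  6  5  8  8  8  6  4 10  9 16 12 10 14  9 11 11 11]]
```

Emit:
{"fn": "servo_tool", "kwargs": {"steps": [[1.5, 0, 0, 0, 2], [1.5, 0, 0, 0, 0]]}}

```text
time_s: 24.2
tcp_pos: [0.5328, 0.1087, 0.119]
eef_rot: [180.0, -0.0, -144.8]
contact_force: [-2.1, -0.2, 1.0]
gripper_width: 0.0238
```

```bash
python3 - <<'E'
from h import *
st()
E
```

```text
24.2 tcp [0.5328 0.1087 0.119 ] rot [ 180.    -0.  -144.8] F [-2.11 -0.16  0.97] M [ 0.05  0.75 -0.12] w 0.0238 j [ 32.2  13.8 -24.2  -0.  -51.9 -87. ]
```

Emit:
{"fn": "servo_tool", "kwargs": {"steps": [[1.5, 0, 0, 0, 2], [1.5, 0, 0, 0, 0]]}}

```text
time_s: 24.45
tcp_pos: [0.5328, 0.1087, 0.119]
eef_rot: [-180.0, -0.0, -146.8]
contact_force: [-1.6, -0.4, 2.2]
gripper_width: 0.0236
```

```bash
python3 - <<'E'
from h import *
st()
E
```

```text
24.45 tcp [0.5328 0.1087 0.119 ] rot [-180.    -0.  -146.8] F [-1.58 -0.41  2.17] M [0.03 0.8  0.26] w 0.0236 j [ 32.2  13.8 -24.2   0.  -51.9 -89. ]
```

```bash
python3 - <<'E'
from h import *
for i in range(4):
    r.capture("scene"); s=r.get_state(); print(s["moment"].round(3), s["joint_torque"].round(3)[5], s["eef_rot"][2].round(2))
E
```

```text
[0.032 0.811 0.246] -0.373 -146.72
[-0.026  0.757  0.269] -0.299 -146.71
[0.041 0.796 0.304] -0.272 -146.72
[-0.011  0.788  0.235] -0.264 -146.71
```

Emit:
{"fn": "servo_tool", "kwargs": {"steps": [[1.5, 0, 0, 0, 2], [1.5, 0, 0, 0, 0]]}}

```text
time_s: 24.9
tcp_pos: [0.5328, 0.1087, 0.1191]
eef_rot: [180.0, 0.0, -148.8]
contact_force: [-1.5, -0.7, 0.9]
gripper_width: 0.0237
```

```bash
python3 - <<'E'
from h import *
st()
for i in range(4):
    r.capture("scene"); s=r.get_state(); print(s["moment"].round(3), s["joint_torque"].round(3)[5], s["eef_rot"][2].round(2))
E
```

```text
24.9 tcp [0.5328 0.1087 0.1191] rot [ 180.     0.  -148.8] F [-1.48 -0.75  0.93] M [-0.06  0.75 -0.16] w 0.0237 j [ 32.2  13.8 -24.2  -0.  -51.9 -91. ]
[ 0.022  0.784 -0.174] 0.032 -148.77
[-0.115  0.766 -0.157] 0.105 -148.75
[-0.033  0.828 -0.139] 0.134 -148.74
[-0.056  0.721 -0.136] 0.146 -148.74
```

```bash
python3 - <<'E'
from h import *
im=r.capture("scene")[:,:,::-1]
cv2.imwrite(f"pics/scene9.png",im); c=im[194:254,304:384].astype(int)
old=cv2.imread("pics/scene8.png")
cv2.imwrite("pics/c14.png",np.vstack([cv2.resize(x[214:244,324:364],(800,600),interpolation=2)[150:450] for x in(old,im)]))
u,v=proj("scene",[.534,.11,.14]).astype(int)
cv2.imwrite("pics/c15.png",cv2.resize(im[v-45:v+45,u-60:u+60],(800,600),interpolation=2))
E
```

```text
(no output)
```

View pics/c14.png

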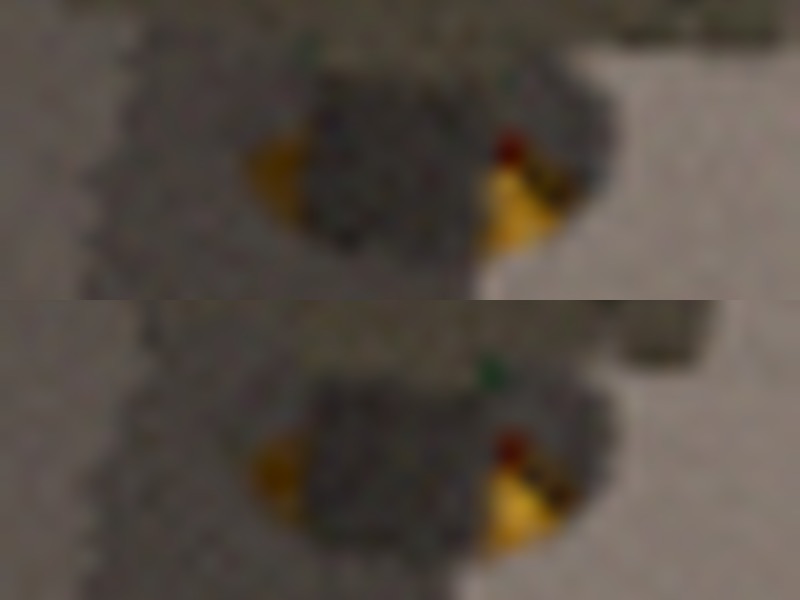

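View pics/c15.png

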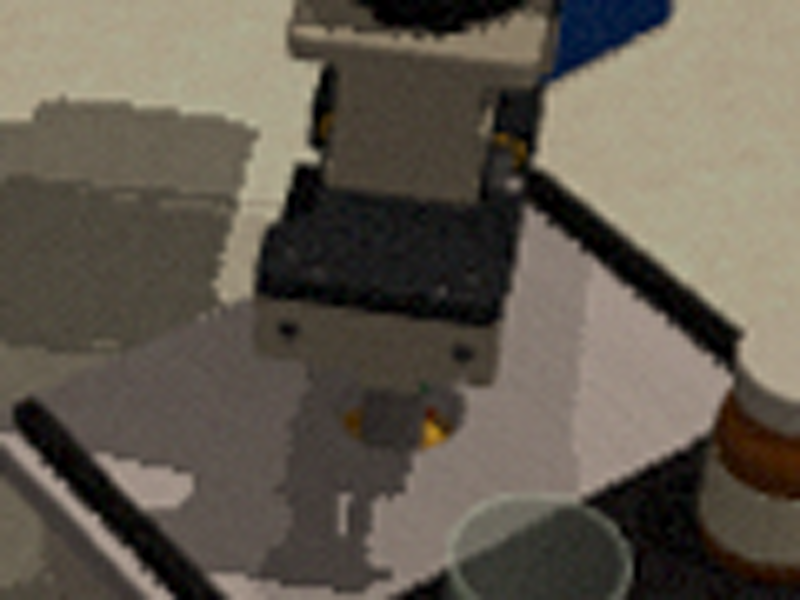

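Emit:
{"fn": "servo_tool", "kwargs": {"steps": [[6.0, 0, 0, 0, 0], [6.0, 0, 0, 0, 0], [6.0, 0, 0, 0, 0], [6.0, 0, 0, -0.1, 0], [6.0, 0, 0, 0, -10], [6.0, 0, 0, 0, -10], [6.0, 0, 0, 0, -10], [6.0, 0, 0, 0, -10]]}}

```text
time_s: 26.15
tcp_pos: [0.5329, 0.1088, 0.1201]
eef_rot: [-180.0, 0.0, -108.4]
contact_force: [-0.2, -0.0, 0.5]
gripper_width: 0.06
```

Emit:
{"fn": "servo_tool", "kwargs": {"steps": [[6.0, 0, 0, 0, -10], [6.0, 0, 0, 0, -10], [6.0, 0, 0, 0, -10], [6.0, 0, 0, 0, -10], [6.0, 0, 0, 0, -8]]}}

```text
time_s: 26.78
tcp_pos: [0.5329, 0.1088, 0.1201]
eef_rot: [-180.0, -0.0, -60.4]
contact_force: [-0.0, -0.5, -0.6]
gripper_width: 0.0599
```

```bash
python3 - <<'E'
from h import *
st()
im=r.capture("scene")[:,:,::-1]
cv2.imwrite(f"pics/scene10.png",im)
u,v=proj("scene",[.534,.11,.13]).astype(int)
o=cv2.imread("pics/scene7.png")
cv2.imwrite("pics/c16.png",np.hstack([cv2.resize(x[v-30:v+30,u-20:u+20],(400,600),interpolation=2) for x in(o,im)]))
E
```

```text
26.77 tcp [0.5329 0.1088 0.1201] rot [-180.    -0.   -60.4] F [-0.01 -0.54 -0.59] M [ 0.02  0.08 -0.03] w 0.0599 j [ 32.2  13.8 -24.2   0.  -52.1  -2.6]
```

View pics/c16.png

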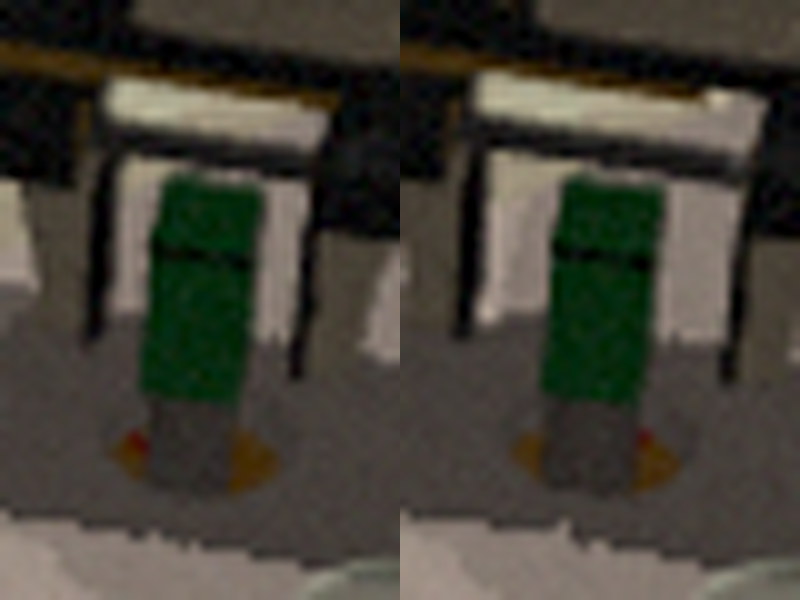

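```bash
python3 - <<'E'
from h import *
s=r.get_state();p=s["tcp_pos"]
print(rows(s["eef_rot"][2],.46-p[0],-.25-p[1],0,0,7)[0])
E
```

```text
[np.float64(3.92), np.float64(3.46), 0.0, 0.0]
```

Emit:
{"fn": "servo_tool", "kwargs": {"steps": [[6.5, 0, 0, -2, 0], [8.0, 0, 0, -4, 0], [8.0, 0, 0, -4, 0], [8.0, 0, 0, -4, 0], [8.0, 0, 0, 0, 0]]}}

```text
time_s: 27.45
tcp_pos: [0.5345, 0.1094, 0.2638]
eef_rot: [-179.6, -0.0, -60.8]
contact_force: [-0.2, 1.0, -0.9]
gripper_width: 0.0795
```

Emit:
{"fn": "servo_tool", "kwargs": {"steps": [[8.0, 3.9, 3.5, 0, 0], [8.0, 3.9, 3.5, 0, 0], [8.0, 3.9, 3.5, 0, 0], [8.0, 3.9, 3.5, 0, 0], [8.0, 3.9, 3.5, 0, 0], [8.0, 3.9, 3.5, 0, 0], [8.0, 3.9, 3.5, 0, 0]]}}

```text
time_s: 28.32
tcp_pos: [0.4518, -0.2506, 0.2596]
eef_rot: [180.0, 0.0, -60.8]
contact_force: [1.5, 1.0, 1.1]
gripper_width: 0.0798
```

```bash
python3 - <<'E'
from h import *
s=st()
A=r.capture("top")[:,:,::-1]; B=r.capture("scene")[:,:,::-1]
cv2.imwrite("pics/top11.png",A); cv2.imwrite("pics/scene11.png",B)
cv2.imwrite("pics/c17.png",np.hstack([cv2.resize(A[220:250,278:308],(400,400),interpolation=2),cv2.resize(B[190:240,320:370],(400,400),interpolation=2)]))
E
```

```text
28.32 tcp [ 0.4518 -0.2506  0.2596] rot [180.    0.  -60.8] F [1.51 0.99 1.14] M [-0.01 -0.03  0.05] w 0.0798 j [ -7.2   4.3 -16.   -0.  -69.7  36.4]
```

View pics/c17.png

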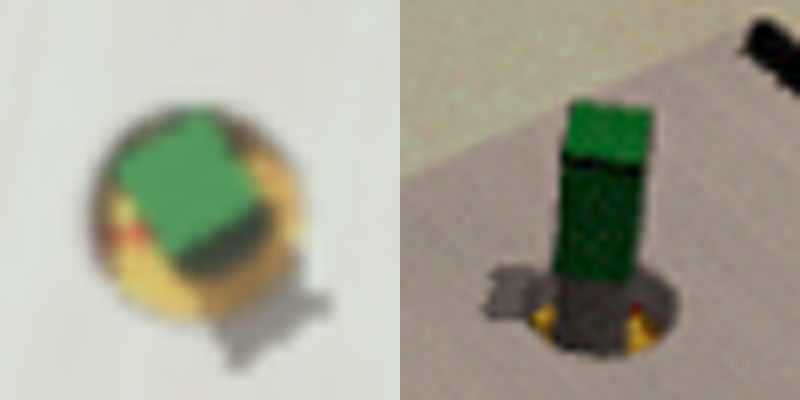

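```bash
python3 - <<'E'
from h import *
A=cv2.imread("pics/top11.png"); B=cv2.imread("pics/scene11.png"); A0=cv2.imread("pics/top0.png")
for n,im in(("top0",A0),("top11",A)):
    a=im.astype(int)[220:250,278:308]; rr=a[:,:,2]-a[:,:,1]; rr=np.where(rr>np.median(rr),rr,0)
    # redness vs brass: brass has R-G ~35?
    ys,xs=np.unravel_index(np.argsort(-rr.ravel())[:10],rr.shape); print(n,[(int(x)+278,int(y)+220,int(rr[y,x])) for x,y in zip(xs,ys)])
for n,im in(("top",A),("scene",B)):
    m=cv2.inRange(cv2.cvtColor(im,cv2.COLOR_BGR2HSV),(45,80,30),(85,255,255))
    k,l,s,c=cv2.connectedComponentsWithStats(m); i=1+np.argmax(s[1:,4]); print(n,s[i],c[i])
# key top centre from scene crop c17 (8x, off 320,190): corners
f=lambda x,y:(320+(x-400+.5)/8-.5,190+(y+.5)/8-.5)
cs=np.array([f(571,101),f(652,109),f(643,163),f(562,150)]).mean(0)
ct=np.array([(278+(x+.5)/13.333-.5,220+(y+.5)/13.333-.5) for x,y in((205,110),(262,192),(178,250),(118,165))]).mean(0)
print("key top tri",tri(cs,ct), "proj of expected", proj("scene",[.5328,.1087,.159]),cs, proj("top",[.5328,.1087,.159]),ct)
E
```

```text
top0 [(296, 232, 69), (297, 232, 59), (297, 231, 50), (296, 233, 49), (296, 231, 42), (297, 233, 35), (291, 241, 33), (298, 236, 33), (295, 232, 33), (291, 232, 32)]
top11 [(288, 237, 71), (287, 237, 69), (286, 237, 51), (287, 238, 47), (288, 238, 47), (286, 238, 40), (298, 233, 38), (298, 232, 36), (299, 235, 35), (299, 236, 34)]
top [287 229  10  10  68] [291.61764706 233.35294118]
scene [339 202  12  24 208] [344.60096154 213.58653846]
key top tri (array([0.53521518, 0.10675337, 0.16205304]), np.float64(0.0007311741014945978)) proj of expected [345.23798405 206.03609718] [345.4375  205.90625] [291.32040969 234.07358832] [291.8441086  232.98158704]
```

The top view shows the red stroke at about (287,237), azimuth about 97°, which matches the 4.4 rad stop. But the key's measured yaw suggests I turned it about 27° past the stop, inside the soft socket. I'll go back, regrasp, check by feel and ease it back.

Emit:
{"fn": "servo_tool", "kwargs": {"steps": [[8.0, -3.9, -3.5, 0, 0], [8.0, -3.9, -3.5, 0, 0], [8.0, -3.9, -3.5, 0, 0], [8.0, -3.9, -3.5, 0, 0], [8.0, -3.9, -3.5, 0, 0], [8.0, -3.9, -3.5, 0, 0], [8.0, -3.9, -3.5, 0, 0], [7.0, 0, 0, 0, -4]]}}

```text
time_s: 29.42
tcp_pos: [0.5329, 0.1122, 0.2589]
eef_rot: [179.9, 0.0, -56.5]
contact_force: [0.4, -0.8, 0.4]
gripper_width: 0.0746
```

```bash
python3 - <<'E'
from h import *
s=st();p=s["tcp_pos"]; print(rows(s["eef_rot"][2],.5329-p[0],.1088-p[1],.1201-p[2],0,1))
E
```

```text
29.43 tcp [0.5329 0.1122 0.2589] rot [179.9   0.  -56.5] F [ 0.42 -0.82  0.38] M [-0.09  0.17  0.01] w 0.0746 j [ 32.5   7.1 -12.9  -0.  -70.    1. ]
[[np.float64(0.29), np.float64(0.19), np.float64(13.88), 0.0]]
```

Emit:
{"fn": "servo_tool", "kwargs": {"steps": [[6.0, 0, 0, 0, 0], [6.0, 0, 0, 3.0, 0], [6.0, 0, 0, 3.0, 0], [6.0, 0, 0, 0, 0]]}}

```text
time_s: 29.92
tcp_pos: [0.5312, 0.1076, 0.1981]
eef_rot: [179.7, 0.0, -56.9]
contact_force: [-1.2, 0.1, 0.9]
gripper_width: 0.06
```

```bash
python3 - <<'E'
from h import *
s=st();p=s["tcp_pos"]; print(rows(s["eef_rot"][2],.5329-p[0],.1088-p[1],.1201-p[2],0,1))
E
```

```text
29.93 tcp [0.5312 0.1076 0.1981] rot [179.7   0.  -56.9] F [-1.2   0.14  0.93] M [-0.03  0.12  0.02] w 0.06 j [ 32.1   9.4 -18.3  -0.  -62.5   1. ]
[[np.float64(-0.01), np.float64(-0.21), np.float64(7.8), 0.0]]
```

Emit:
{"fn": "servo_tool", "kwargs": {"steps": [[6.0, 0, 0, 3.0, 0], [6.0, 0, 0, 3.0, 0], [6.0, 0, 0, 1.6, 0], [6.0, 0, 0, 0, 0], [5.0, 0, 0, 0, 0]]}}

```text
time_s: 30.55
tcp_pos: [0.5337, 0.109, 0.1254]
eef_rot: [-179.9, -0.0, -56.7]
contact_force: [-0.2, -0.1, 0.9]
gripper_width: 0.0543
```

```bash
python3 - <<'E'
from h import *
s=st();p=s["tcp_pos"]; print(rows(s["eef_rot"][2],.5329-p[0],.1088-p[1],.1201-p[2],0,1))
E
```

```text
30.55 tcp [0.5337 0.109  0.1254] rot [-179.9   -0.   -56.7] F [-0.17 -0.13  0.86] M [-0.05  0.15  0.02] w 0.0543 j [ 32.2  13.5 -23.8   0.  -52.7   1.1]
[[np.float64(-0.03), np.float64(0.08), np.float64(0.53), 0.0]]
```

Emit:
{"fn": "servo_tool", "kwargs": {"steps": [[4.0, -0.03, 0.08, 0.53, 0], [1.5, 0, 0, 0, 0], [1.5, 0, 0, 0, 0], [1.5, 0, 0, 0, 0], [1.5, 0, 0, 0, 0], [1.5, 0, 0, 0, 0], [1.5, 0, 0, 0, 0]], "squeeze": 40}}

```text
time_s: 31.42
tcp_pos: [0.5324, 0.1088, 0.119]
eef_rot: [-180.0, -0.0, -56.7]
contact_force: [1.5, 1.3, -0.1]
gripper_width: 0.0244
```

```bash
cat >> h.py <<'E'
def mz(n=3):
    o=[]
    for i in range(n):
        r.capture("scene"); s=r.get_state(); o.append([*s["moment"],s["joint_torque"][5],*s["contact_force"]])
    print("t",round(s["time_s"],2),"yaw",s["eef_rot"][2].round(1),"z",s["tcp_pos"].round(4),"M,j6,F",np.mean(o,0).round(2))
E
python3 - <<'E'
from h import *
st(); mz()
E
```

```text
31.43 tcp [0.5324 0.1088 0.119 ] rot [-180.    -0.   -56.7] F [ 1.5   1.33 -0.14] M [ 0.42 -0.52 -0.08] w 0.0244 j [ 32.2  13.8 -24.3   0.  -51.8   1. ]
t 31.57 yaw -56.7 z [0.5324 0.1088 0.1189] M,j6,F [ 0.45 -0.57 -0.06  0.07  1.83  1.42  0.53]
```

Emit:
{"fn": "servo_tool", "kwargs": {"steps": [[1.5, 0, 0, 0, -3], [1.5, 0, 0, 0, 0]]}}

```text
time_s: 31.82
tcp_pos: [0.5323, 0.1087, 0.1189]
eef_rot: [-180.0, -0.0, -53.7]
contact_force: [2.1, 1.7, -0.0]
gripper_width: 0.0239
```

```bash
python3 -c "
from h import *
mz(2)"
```

```text
t 31.93 yaw -53.8 z [0.5323 0.1087 0.1189] M,j6,F [ 0.63 -0.83 -0.06  0.16  2.18  2.14 -0.42]
```

Emit:
{"fn": "servo_tool", "kwargs": {"steps": [[1.5, 0, 0, 0, -3], [1.5, 0, 0, 0, 0]]}}

```text
time_s: 32.17
tcp_pos: [0.5323, 0.1087, 0.1189]
eef_rot: [-180.0, -0.0, -50.8]
contact_force: [2.3, 1.3, 0.7]
gripper_width: 0.0242
```

```bash
python3 -c "
from h import *
mz(2)"
```

```text
t 32.27 yaw -50.8 z [0.5323 0.1087 0.1189] M,j6,F [ 0.7  -0.95 -0.06  0.16  3.2   1.59  1.14]
```

Emit:
{"fn": "servo_tool", "kwargs": {"steps": [[1.5, 0, 0, 0, -3], [1.5, 0, 0, 0, 0]]}}

```text
time_s: 32.52
tcp_pos: [0.5322, 0.1087, 0.1189]
eef_rot: [-180.0, -0.0, -47.8]
contact_force: [3.5, 1.1, 0.3]
gripper_width: 0.024
```

```bash
python3 -c "
from h import *
mz(2)"
```

```text
t 32.62 yaw -47.8 z [0.5322 0.1087 0.1189] M,j6,F [ 0.78 -1.13 -0.04  0.16  2.69  2.09 -0.68]
```

```bash
python3 - <<'E'
from h import *
B=r.capture("scene")[:,:,::-1]; cv2.imwrite("pics/scene12.png",B)
o=cv2.imread("pics/scene11.png")
cv2.imwrite("pics/c18.png",np.hstack([cv2.resize(x[205:240,327:362],(400,400),interpolation=2) for x in(o,B)]))
E
```

```text
(no output)
```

View pics/c18.png

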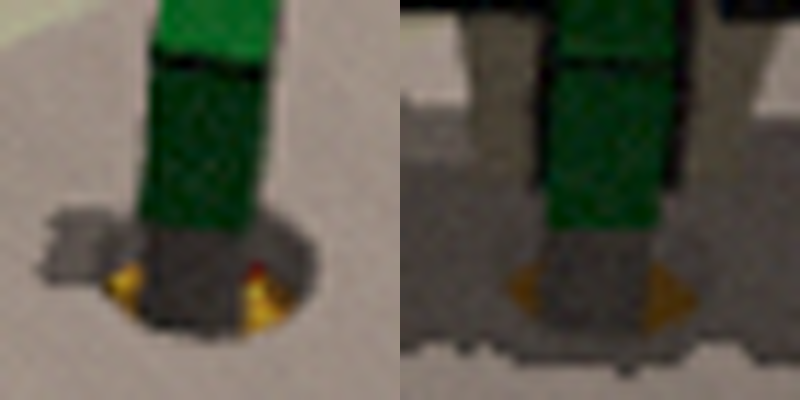

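Emit:
{"fn": "servo_tool", "kwargs": {"steps": [[1.5, 0, 0, 0, 3], [1.5, 0, 0, 0, 0]]}}

```text
time_s: 32.92
tcp_pos: [0.5322, 0.1087, 0.1188]
eef_rot: [-180.0, -0.0, -50.7]
contact_force: [3.2, 2.1, 0.8]
gripper_width: 0.0239
```

```bash
python3 -c "
from h import *
mz(2)"
```

```text
t 33.02 yaw -50.7 z [0.5322 0.1087 0.1189] M,j6,F [ 0.95 -1.29  0.05 -0.16  3.25  2.28  0.22]
```

Emit:
{"fn": "servo_tool", "kwargs": {"steps": [[1.5, 0, 0, 0, 3], [1.5, 0, 0, 0, 0]]}}

```text
time_s: 33.28
tcp_pos: [0.5322, 0.1087, 0.1189]
eef_rot: [-180.0, -0.0, -53.7]
contact_force: [3.6, 2.4, 0.7]
gripper_width: 0.0237
```

```bash
python3 -c "
from h import *
mz(2)"
```

```text
t 33.38 yaw -53.6 z [0.5322 0.1087 0.1189] M,j6,F [ 1.09 -1.34  0.02 -0.16  3.44  2.78  0.49]
```

Emit:
{"fn": "servo_tool", "kwargs": {"steps": [[1.5, 0, 0, 0, 3], [1.5, 0, 0, 0, 0]]}}

```text
time_s: 33.62
tcp_pos: [0.5322, 0.1087, 0.1189]
eef_rot: [-180.0, -0.0, -56.7]
contact_force: [5.1, 3.3, 0.6]
gripper_width: 0.0237
```

```bash
python3 -c "
from h import *
mz(2)
B=r.capture('scene')[:,:,::-1]; cv2.imwrite('pics/scene13.png',B)
cv2.imwrite('pics/c19.png',cv2.resize(B[205:240,327:362],(400,400),interpolation=2))"
```

```text
t 33.73 yaw -56.6 z [0.5322 0.1087 0.1188] M,j6,F [ 1.26 -1.55  0.05 -0.16  3.29  3.14  1.06]
```

View pics/c19.png

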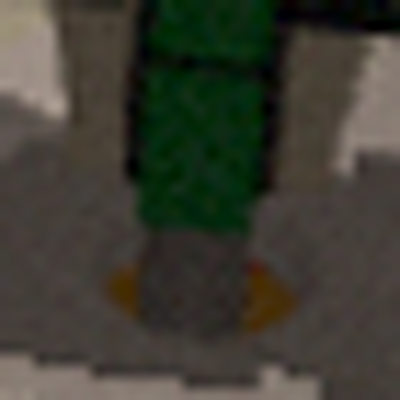

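Emit:
{"fn": "servo_tool", "kwargs": {"steps": [[1.5, 0, -0.06, 0, 0], [1.5, 0, 0, 0, 2], [1.5, 0, 0, 0, 0]]}}

```text
time_s: 34.15
tcp_pos: [0.5324, 0.1087, 0.1187]
eef_rot: [180.0, -0.0, -58.8]
contact_force: [4.2, 2.3, 0.4]
gripper_width: 0.0238
```

```bash
python3 -c "
from h import *
mz(2)"
```

```text
t 34.25 yaw -58.7 z [0.5324 0.1087 0.1187] M,j6,F [ 0.71 -1.27  0.1  -0.18  3.8   1.49  0.63]
```

Emit:
{"fn": "servo_tool", "kwargs": {"steps": [[1.5, 0, 0, 0, 2], [1.5, 0, 0, 0, 0]]}}

```text
time_s: 34.5
tcp_pos: [0.5324, 0.1087, 0.1187]
eef_rot: [180.0, 0.0, -60.8]
contact_force: [2.6, 1.4, 0.5]
gripper_width: 0.024
```

```bash
python3 -c "
from h import *
mz(2)"
```

```text
t 34.6 yaw -60.7 z [0.5324 0.1087 0.1187] M,j6,F [ 0.43 -1.2  -0.15  0.07  3.58  1.2   1.05]
```

Emit:
{"fn": "servo_tool", "kwargs": {"steps": [[1.5, 0, 0, 0, 2], [1.5, 0, 0, 0, 0]]}}

```text
time_s: 34.85
tcp_pos: [0.5324, 0.1088, 0.1187]
eef_rot: [180.0, -0.0, -62.8]
contact_force: [2.6, 1.1, 0.9]
gripper_width: 0.0239
```

```bash
python3 -c "
from h import *
mz(2)
B=r.capture('scene')[:,:,::-1]; cv2.imwrite('pics/scene14.png',B)
cv2.imwrite('pics/c20.png',cv2.resize(B[205:240,327:362],(400,400),interpolation=2))"
```

```text
t 34.95 yaw -62.7 z [0.5324 0.1088 0.1187] M,j6,F [ 0.28 -1.17 -0.11  0.04  3.66  0.93  0.47]
```

View pics/c20.png

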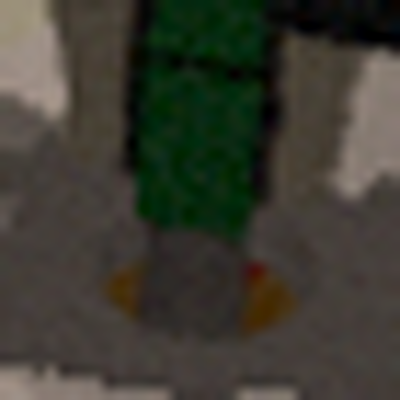

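Emit:
{"fn": "servo_tool", "kwargs": {"steps": [[1.5, 0, -0.05, 0, -6], [1.5, 0, 0, 0, -6], [1.5, 0, 0, 0, 0]]}}

```text
time_s: 35.38
tcp_pos: [0.5325, 0.1088, 0.1185]
eef_rot: [179.9, 0.0, -50.8]
contact_force: [1.9, 0.2, 0.8]
gripper_width: 0.0234
```

```bash
python3 -c "
from h import *
mz(2)"
```

```text
t 35.48 yaw -50.9 z [0.5325 0.1088 0.1186] M,j6,F [-0.17 -0.57  0.06  0.17  2.34 -0.45  0.61]
```

Emit:
{"fn": "servo_tool", "kwargs": {"steps": [[1.5, 0, 0, 0, -5], [1.5, 0, 0, 0, 0]]}}

```text
time_s: 35.72
tcp_pos: [0.5325, 0.1088, 0.1186]
eef_rot: [179.9, 0.0, -45.8]
contact_force: [1.4, -0.9, 0.6]
gripper_width: 0.0237
```

```bash
python3 -c "
from h import *
mz(2)"
```

```text
t 35.83 yaw -45.9 z [0.5325 0.1088 0.1186] M,j6,F [-0.44 -0.33 -0.03  0.16  0.75 -1.    0.74]
```

Emit:
{"fn": "servo_tool", "kwargs": {"steps": [[1.5, 0, 0, 0, -5], [1.5, 0, 0, 0, 0]]}}

```text
time_s: 36.08
tcp_pos: [0.5325, 0.1088, 0.1186]
eef_rot: [179.9, 0.0, -40.9]
contact_force: [1.0, -1.5, 0.3]
gripper_width: 0.0238
```

```bash
python3 -c "
from h import *
mz(2)
B=r.capture('scene')[:,:,::-1]; cv2.imwrite('pics/scene15.png',B)
cv2.imwrite('pics/c21.png',cv2.resize(B[205:240,327:362],(400,400),interpolation=2))"
```

```text
t 36.17 yaw -40.9 z [0.5325 0.1088 0.1186] M,j6,F [-0.77 -0.04  0.    0.16  1.23 -2.01  0.57]
```

View pics/c21.png

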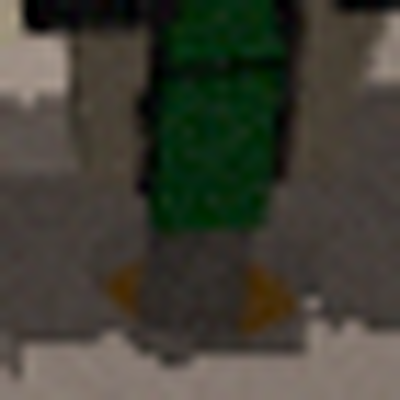

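Emit:
{"fn": "servo_tool", "kwargs": {"steps": [[1.5, 0, 0, 0, -5], [1.5, 0, 0, 0, 0]]}}

```text
time_s: 36.48
tcp_pos: [0.5325, 0.1088, 0.1186]
eef_rot: [179.9, 0.0, -35.8]
contact_force: [1.0, -2.8, 0.8]
gripper_width: 0.0241
```

```bash
python3 -c "
from h import *
mz(2)"
```

```text
t 36.58 yaw -35.9 z [0.5325 0.1088 0.1186] M,j6,F [-1.09  0.21 -0.02  0.17 -0.17 -1.97  0.85]
```

Emit:
{"fn": "servo_tool", "kwargs": {"steps": [[1.5, 0, 0, 0, -5], [1.5, 0, 0, 0, 0]]}}

```text
time_s: 36.83
tcp_pos: [0.5326, 0.1088, 0.1186]
eef_rot: [180.0, 0.0, -30.9]
contact_force: [-1.7, -2.8, 0.6]
gripper_width: 0.0239
```

```bash
python3 -c "
from h import *
mz(2)
B=r.capture('scene')[:,:,::-1]; cv2.imwrite('pics/scene16.png',B)
cv2.imwrite('pics/c22.png',cv2.resize(B[205:240,327:362],(400,400),interpolation=2))"
```

```text
t 36.92 yaw -30.9 z [0.5326 0.1088 0.1186] M,j6,F [-1.37  0.43 -0.02  0.16 -0.66 -2.51  0.55]
```

View pics/c22.png

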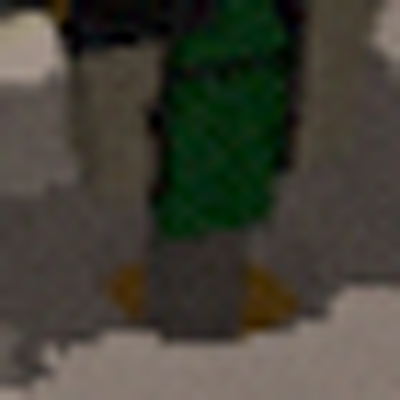

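Emit:
{"fn": "servo_tool", "kwargs": {"steps": [[1.5, 0, 0, -0.3, 0], [1.5, 0, 0, -0.3, 0], [1.5, 0, 0, 0, 0]]}}

```text
time_s: 37.35
tcp_pos: [0.5318, 0.1092, 0.1225]
eef_rot: [179.9, 0.1, -30.8]
contact_force: [5.1, -1.7, -20.2]
gripper_width: 0.0238
```

```bash
python3 -c "
from h import *
mz(2)"
```

```text
t 37.45 yaw -30.8 z [0.5318 0.1092 0.1227] M,j6,F [ 1.000e-02 -1.610e+00 -8.000e-02  7.000e-02  4.370e+00  7.800e-01
 -2.382e+01]
```

Emit:
{"fn": "servo_tool", "kwargs": {"steps": [[1.5, 0, 0, -0.5, 0], [1.5, 0, 0, -0.6, 0], [1.5, 0, 0, -0.4, 0], [1.5, 0, 0, 0, 0]]}}

```text
time_s: 37.95
tcp_pos: [0.5338, 0.1095, 0.1414]
eef_rot: [-179.9, -0.1, -30.7]
contact_force: [-0.1, -0.8, -1.2]
gripper_width: 0.0241
```

```bash
python3 -c "
from h import *
mz(2)
B=r.capture('scene')[:,:,::-1]; cv2.imwrite('pics/scene17.png',B)
cv2.imwrite('pics/c23.png',cv2.resize(B[195:240,322:367],(500,500),interpolation=2))"
```

```text
t 38.05 yaw -30.7 z [0.5332 0.1092 0.1404] M,j6,F [-0.04  0.19 -0.01 -0.   -0.18  0.05 -1.39]
```

View pics/c23.png

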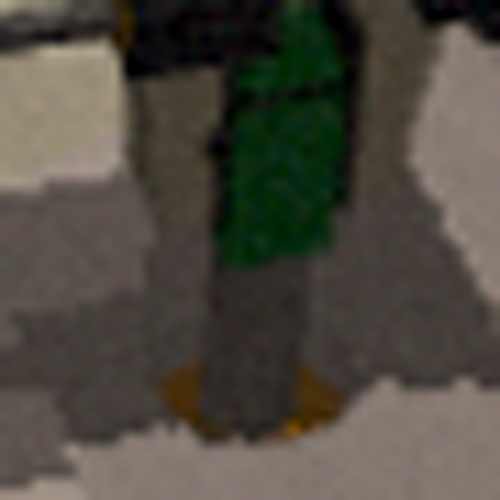

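Emit:
{"fn": "servo_tool", "kwargs": {"steps": [[1.5, 0, 0, -3, 0], [1.5, 0, 0, -4, 0], [1.5, 1.6, 5.0, 0, 0], [1.5, 1.6, 5.0, 0, 0], [1.5, 1.6, 5.0, 0, 0], [1.5, 1.6, 5.0, 0, 0], [1.5, 1.6, 5.0, 0, 0], [1.5, 1.6, 5.0, 0, 0]]}}

```text
time_s: 39.1
tcp_pos: [0.4616, -0.1994, 0.2099]
eef_rot: [-180.0, -0.0, -30.7]
contact_force: [0.6, 0.4, -0.5]
gripper_width: 0.0237
```

```bash
python3 - <<'E'
from h import *
A=r.capture("top")[:,:,::-1]; B=r.capture("scene")[:,:,::-1]; s=st(); p=s["tcp_pos"]
cv2.imwrite("pics/top18.png",A); cv2.imwrite("pics/scene18.png",B)
u,v=proj("scene",[p[0],p[1],p[2]-.03]).astype(int)
cv2.imwrite("pics/c24.png",np.hstack([cv2.resize(A[220:250,278:308],(400,400),interpolation=2),cv2.resize(B[v-25:v+25,u-25:u+25],(400,400),interpolation=2)]))
a=A.astype(int)[220:250,278:308]; print(a.sum(2)[8:26,8:24]); rr=a[:,:,2]-a[:,:,1]
ys,xs=np.unravel_index(np.argsort(-rr.ravel())[:8],rr.shape); print([(int(x)+278,int(y)+220,int(rr[y,x])) for x,y in zip(xs,ys)])
E
```

```text
39.2 tcp [ 0.4605 -0.2014  0.2095] rot [179.9   0.  -31. ] F [ 0.48  0.7  -1.81] M [ 0.03  0.22 -0.02] w 0.024 j [ -1.2   4.9 -22.1   0.  -63.   60.2]
[[626 611 567 492 407 347 361 362 385 481 553 598 626 620 559 295]
 [600 509 372 335 295 294 298 300 300 310 370 485 592 618 558 281]
 [511 342 299 342 384 381 364 354 362 370 336 357 486 584 530 246]
 [388 323 357 422 517 508 486 461 467 461 381 381 407 473 431 219]
 [312 354 406 485 502 475 452 447 445 444 463 494 465 423 358 208]
 [316 378 475 486 466 414 333 320 310 312 400 467 470 439 323 203]
 [331 398 477 473 431 280 218 217 219 234 323 442 466 434 294 194]
 [366 458 474 469 410 235 218 243 247 250 278 362 450 434 295 200]
 [376 468 476 452 352 229 244 253 253 257 260 319 423 429 296 196]
 [384 477 474 435 287 220 252 258 254 256 265 339 453 432 294 198]
 [380 469 472 445 326 250 257 259 259 259 287 376 462 436 292 197]
 [383 467 471 450 402 337 284 267 276 290 337 431 468 439 282 195]
 [420 453 443 411 422 439 376 342 360 386 422 473 491 467 262 189]
 [531 421 397 426 464 474 476 481 468 479 502 514 527 520 272 190]
 [592 488 476 484 478 483 499 507 489 491 516 545 582 550 274 191]
 [627 605 567 520 510 500 509 536 530 539 573 605 619 558 279 192]
 [629 631 630 616 591 564 560 564 589 619 623 628 623 557 279 192]
 [629 633 634 631 626 620 618 617 625 632 627 630 621 562 281 192]]
[(288, 241, 86), (289, 240, 77), (289, 241, 64), (290, 240, 63), (287, 241, 59), (288, 240, 56), (290, 239, 55), (289, 239, 49)]
```

View pics/c24.png

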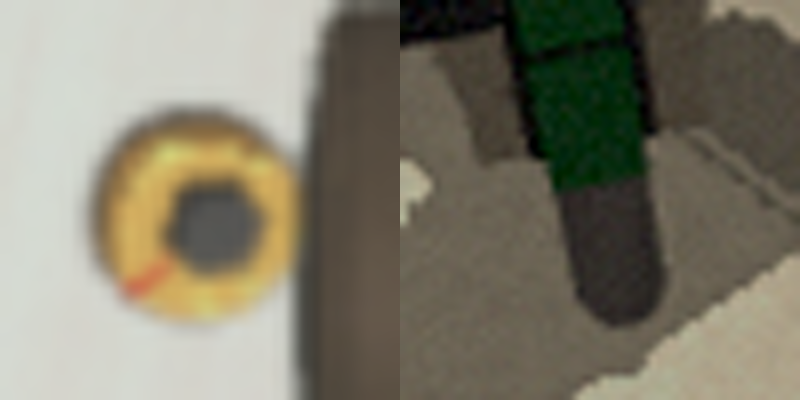

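```bash
python3 - <<'E'
from h import *
s=r.get_state();p=s["tcp_pos"]; y=s["eef_rot"][2]; print(p,y)
R=rows(y,.5327-p[0],.1088-p[1],0,-51-y,7)
for q in R: print([float(x) for x in q])
q=onz("top",(288.6,240.4),.068)-onz("top",(293.6,236.5),.068); print("red az",np.degrees(np.arctan2(q[1],q[0])))
A=cv2.imread("pics/top18.png")
E
```

```text
[ 0.46051552 -0.20136479  0.20952522] -30.9733063724713
[-1.4, -4.33, 0.0, 2.9]
[-1.61, -4.25, 0.0, 2.9]
[-1.82, -4.17, 0.0, 2.9]
[-2.03, -4.07, 0.0, 2.9]
[-2.23, -3.97, 0.0, 2.9]
[-2.42, -3.85, 0.0, 2.9]
[-2.61, -3.72, 0.0, 2.9]
red az 127.05263868804585
```

Emit:
{"fn": "servo_tool", "kwargs": {"steps": [[1.5, -1.4, -4.3, 0, 3], [1.5, -1.6, -4.3, 0, 3], [1.5, -1.8, -4.2, 0, 3], [1.5, -2.0, -4.1, 0, 3], [1.5, -2.2, -4.0, 0, 3], [1.5, -2.4, -3.9, 0, 3], [1.5, -2.6, -3.7, 0, 3], [1.5, 0, 0, 2.0, 0]]}}

```text
time_s: 40.2
tcp_pos: [0.5386, 0.1158, 0.1905]
eef_rot: [-179.8, -0.0, -51.6]
contact_force: [-0.6, -1.0, -1.8]
gripper_width: 0.0236
```

Emit:
{"fn": "servo_tool", "kwargs": {"steps": [[1.5, 0, 0, 2.0, 0], [1.5, 0, 0, 2.0, 0], [1.5, 0, 0, 0.5, 0], [1.5, 0, 0, 0, 0], [1.5, 0, 0, 0, 0]]}}

```text
time_s: 40.83
tcp_pos: [0.5375, 0.1126, 0.1456]
eef_rot: [-179.9, -0.0, -51.7]
contact_force: [0.7, 0.4, -0.4]
gripper_width: 0.024
```

```bash
python3 - <<'E'
from h import *
s=st();p=s["tcp_pos"]; print(rows(s["eef_rot"][2],.5327-p[0],.1088-p[1],.137-p[2],0,1))
E
```

```text
40.83 tcp [0.5375 0.1126 0.1456] rot [-179.9   -0.   -51.7] F [ 0.68  0.4  -0.39] M [0.   0.11 0.03] w 0.024 j [ 32.3  12.6 -21.8   0.  -55.5   6. ]
[[np.float64(-0.0), np.float64(0.61), np.float64(0.86), 0.0]]
```

Emit:
{"fn": "servo_tool", "kwargs": {"steps": [[1.5, 0, 0.6, 0.8, 0], [1.5, 0, 0, 0.3, 0], [1.5, 0, 0, 0, 0]]}}

```text
time_s: 41.2
tcp_pos: [0.5321, 0.1084, 0.1335]
eef_rot: [180.0, 0.0, -51.7]
contact_force: [0.2, -0.3, -0.9]
gripper_width: 0.0239
```

```bash
python3 - <<'E'
from h import *
s=st()
E
```

```text
41.2 tcp [0.5321 0.1084 0.1335] rot [180.    0.  -51.7] F [ 0.2  -0.28 -0.91] M [-0.    0.16 -0.03] w 0.0239 j [ 32.2  12.9 -23.3  -0.  -53.8   6.1]
```

Emit:
{"fn": "servo_tool", "kwargs": {"steps": [[1.5, 0, 0, 0.1, 0], [1.5, 0, 0, 0.1, 0], [1.5, 0, 0, 0, 0]]}}

```text
time_s: 41.58
tcp_pos: [0.5323, 0.1086, 0.1317]
eef_rot: [180.0, 0.0, -51.7]
contact_force: [0.6, -0.4, -1.4]
gripper_width: 0.0243
```

```bash
python3 - <<'E'
from h import *
s=st()
E
```

```text
41.58 tcp [0.5323 0.1086 0.1317] rot [180.    0.  -51.7] F [ 0.56 -0.45 -1.36] M [ 0.01  0.12 -0.03] w 0.0243 j [ 32.2  13.  -23.4   0.  -53.6   6.1]
```

Emit:
{"fn": "servo_tool", "kwargs": {"steps": [[1.5, 0, 0, 0.1, 0], [1.5, 0, 0, 0.1, 0], [1.5, 0, 0, 0, 0]]}}

```text
time_s: 41.95
tcp_pos: [0.5322, 0.1086, 0.1297]
eef_rot: [180.0, 0.0, -51.7]
contact_force: [-0.5, -0.0, -0.9]
gripper_width: 0.0244
```

```bash
python3 - <<'E'
from h import *
s=st()
E
```

```text
41.95 tcp [0.5322 0.1086 0.1297] rot [180.    0.  -51.7] F [-0.5  -0.02 -0.85] M [ 0.    0.12 -0.02] w 0.0244 j [ 32.2  13.1 -23.6  -0.  -53.3   6.1]
```

Emit:
{"fn": "servo_tool", "kwargs": {"steps": [[1.5, 0, 0, 0.1, 0], [1.5, 0, 0, 0.1, 0], [1.5, 0, 0, 0, 0]]}}

```text
time_s: 42.32
tcp_pos: [0.5322, 0.1086, 0.1276]
eef_rot: [180.0, 0.0, -51.7]
contact_force: [-0.3, -0.5, -1.2]
gripper_width: 0.0238
```

```bash
python3 - <<'E'
from h import *
s=st()
E
```

```text
42.33 tcp [0.5322 0.1086 0.1276] rot [180.    0.  -51.7] F [-0.27 -0.52 -1.22] M [ 0.04  0.29 -0.02] w 0.0238 j [ 32.2  13.2 -23.7  -0.  -53.1   6.1]
```

Emit:
{"fn": "servo_tool", "kwargs": {"steps": [[1.5, 0, 0, 0.15, 0], [1.5, 0, 0, 0.15, 0], [1.5, 0, 0, 0, 0]]}}

```text
time_s: 42.7
tcp_pos: [0.5322, 0.1086, 0.1246]
eef_rot: [180.0, 0.0, -51.7]
contact_force: [0.5, 0.8, -1.5]
gripper_width: 0.0237
```

```bash
python3 - <<'E'
from h import *
s=st()
E
```

```text
42.7 tcp [0.5322 0.1086 0.1246] rot [180.    0.  -51.7] F [ 0.51  0.77 -1.49] M [ 0.14  0.3  -0.02] w 0.0237 j [ 32.2  13.4 -23.9  -0.  -52.7   6.1]
```

Emit:
{"fn": "servo_tool", "kwargs": {"steps": [[1.5, 0, 0, 0.15, 0], [1.5, 0, 0, 0.15, 0], [1.5, 0, 0, 0, 0]]}}

```text
time_s: 43.08
tcp_pos: [0.5322, 0.1086, 0.1216]
eef_rot: [180.0, 0.0, -51.7]
contact_force: [-0.2, 1.2, -2.0]
gripper_width: 0.0241
```

```bash
python3 - <<'E'
from h import *
s=st()
E
```

```text
43.08 tcp [0.5322 0.1086 0.1216] rot [180.    0.  -51.7] F [-0.23  1.16 -1.97] M [0.29 0.32 0.02] w 0.0241 j [ 32.2  13.6 -24.1  -0.  -52.3   6.1]
```

Emit:
{"fn": "servo_tool", "kwargs": {"steps": [[1.5, 0, 0, 0.1, 0], [1.5, 0, 0, 0.1, 0], [1.5, 0, 0, 0, 0]]}}

```text
time_s: 43.45
tcp_pos: [0.5323, 0.1087, 0.1197]
eef_rot: [180.0, 0.0, -51.7]
contact_force: [-1.1, 1.2, -1.8]
gripper_width: 0.024
```

```bash
python3 - <<'E'
from h import *
mz(2)
E
```

```text
t 43.55 yaw -51.7 z [0.5323 0.1086 0.1197] M,j6,F [ 0.28  0.31 -0.03  0.   -0.2  -0.23 -1.23]
```

Emit:
{"fn": "servo_tool", "kwargs": {"steps": [[1.5, 0, 0, 0.1, 0], [1.5, 0, 0, 0, 0]]}}

```text
time_s: 43.8
tcp_pos: [0.5324, 0.1087, 0.1189]
eef_rot: [-180.0, -0.0, -51.7]
contact_force: [-1.1, 0.6, 0.0]
gripper_width: 0.0238
```

```bash
python3 - <<'E'
from h import *
mz(2)
E
```

```text
t 43.9 yaw -51.7 z [0.5323 0.1087 0.1189] M,j6,F [ 0.3   0.63 -0.04  0.01 -1.71  1.16  0.75]
```

Emit:
{"fn": "servo_tool", "kwargs": {"steps": [[1.5, 0, 0, 0.1, 0], [1.5, 0, 0, 0, 0]]}}

```text
time_s: 44.15
tcp_pos: [0.5324, 0.1086, 0.1178]
eef_rot: [-180.0, -0.0, -51.7]
contact_force: [-1.7, 1.0, 1.7]
gripper_width: 0.0236
```

```bash
python3 - <<'E'
from h import *
mz(2)
E
```

```text
t 44.25 yaw -51.7 z [0.5324 0.1087 0.1178] M,j6,F [ 0.35  0.71 -0.01  0.   -1.34  0.57  1.26]
```

Emit:
{"fn": "servo_tool", "kwargs": {"steps": [[1.5, 0, 0, 0, 7], [1.5, 0, 0, 0, 7], [1.5, 0, 0, 0, 6], [1.5, 0, 0, 0, 0]]}}

```text
time_s: 44.75
tcp_pos: [0.5324, 0.1093, 0.1179]
eef_rot: [-180.0, 0.0, -71.7]
contact_force: [-3.0, 4.2, 1.6]
gripper_width: 0.0237
```

```bash
python3 - <<'E'
from h import *
mz(2)
E
```

```text
t 44.85 yaw -71.6 z [0.5324 0.1092 0.1178] M,j6,F [ 2.12  1.09  0.   -0.2  -2.28  5.04  1.33]
```

Emit:
{"fn": "servo_tool", "kwargs": {"steps": [[1.5, 0, 0, 0, 7], [1.5, 0, 0, 0, 7], [1.5, 0, 0, 0, 0]]}}

```text
time_s: 45.22
tcp_pos: [0.5326, 0.1093, 0.1179]
eef_rot: [-180.0, 0.1, -85.7]
contact_force: [-1.9, 4.7, 1.1]
gripper_width: 0.0239
```

```bash
python3 - <<'E'
from h import *
mz(2)
E
```

```text
t 45.33 yaw -85.6 z [0.5326 0.1093 0.1179] M,j6,F [ 2.17  0.92  0.02 -0.16 -2.63  4.8   0.59]
```

Emit:
{"fn": "servo_tool", "kwargs": {"steps": [[1.5, 0, 0, 0, 3], [1.5, 0, 0, 0, 0]]}}

```text
time_s: 45.58
tcp_pos: [0.5327, 0.1093, 0.1179]
eef_rot: [-179.9, 0.1, -88.6]
contact_force: [-2.6, 5.5, 1.4]
gripper_width: 0.0239
```

```bash
python3 - <<'E'
from h import *
mz(2)
E
```

```text
t 45.67 yaw -88.6 z [0.5326 0.1093 0.1179] M,j6,F [ 2.19  0.91  0.08 -0.14 -1.95  4.77  0.41]
```

Emit:
{"fn": "servo_tool", "kwargs": {"steps": [[1.5, -0.1, 0.04, 0, 2], [1.5, 0, 0, 0, 0]]}}

```text
time_s: 45.92
tcp_pos: [0.5325, 0.1096, 0.1181]
eef_rot: [-179.9, -0.0, -90.7]
contact_force: [2.5, 1.2, 1.0]
gripper_width: 0.0233
```

```bash
python3 - <<'E'
from h import *
mz(2)
E
```

```text
t 46.02 yaw -90.7 z [0.5325 0.1096 0.118 ] M,j6,F [ 0.48 -0.66  0.12 -0.18  2.11  0.91  1.29]
```

Emit:
{"fn": "servo_tool", "kwargs": {"steps": [[1.5, 0, 0, 0, 1.5], [1.5, 0, 0, 0, 0]]}}

```text
time_s: 46.28
tcp_pos: [0.5325, 0.1097, 0.118]
eef_rot: [-179.9, 0.0, -92.3]
contact_force: [2.9, 0.5, 1.9]
gripper_width: 0.0238
```

```bash
python3 - <<'E'
from h import *
mz(2)
E
```

```text
t 46.38 yaw -92.2 z [0.5325 0.1097 0.118 ] M,j6,F [ 0.18 -1.56  0.09 -0.17  3.51  0.4   1.5 ]
```

Emit:
{"fn": "servo_tool", "kwargs": {"steps": [[1.5, 0, 0, 0, 1.5], [1.5, 0, 0, 0, 0]]}}

```text
time_s: 46.62
tcp_pos: [0.5324, 0.1097, 0.118]
eef_rot: [-179.9, 0.0, -93.8]
contact_force: [4.8, -0.1, 1.4]
gripper_width: 0.0237
```

```bash
python3 - <<'E'
from h import *
mz(2)
E
```

```text
t 46.73 yaw -93.7 z [0.5324 0.1097 0.118 ] M,j6,F [-0.1  -2.15  0.11 -0.17  4.22 -0.22  1.24]
```

Emit:
{"fn": "servo_tool", "kwargs": {"steps": [[1.5, 0, 0, -0.1, 0], [6.0, 0, 0, 0, 0], [6.0, 0, 0, 0, 0], [6.0, 0, 0, 0, 0], [6.0, 0, 0, 0, 0], [6.0, 0, 0, -2.0, 0], [7.0, 0, 0, -4.0, 0], [7.0, 0, 0, -4.0, 0]]}}

```text
time_s: 47.72
tcp_pos: [0.5315, 0.1094, 0.2196]
eef_rot: [179.9, -0.0, -93.7]
contact_force: [0.7, 1.2, 0.9]
gripper_width: 0.0691
```

Emit:
{"fn": "servo_tool", "kwargs": {"steps": [[7.0, 0, 0, -4.0, 0], [7.0, 5.0, 1.0, 0, 0], [7.0, 5.0, 1.0, 0, 0], [7.0, 5.0, 1.0, 0, 0], [7.0, 5.0, 1.0, 0, 0], [7.0, 5.0, 1.0, 0, 0], [7.0, 5.0, 1.0, 0, 0], [7.0, 5.0, 1.0, 0, 0]]}}

```text
time_s: 48.72
tcp_pos: [0.4384, -0.2365, 0.2589]
eef_rot: [-180.0, 0.0, -93.7]
contact_force: [0.0, -0.9, -0.5]
gripper_width: 0.0701
```

```bash
python3 - <<'E'
from h import *
A=r.capture("top")[:,:,::-1]; B=r.capture("scene")[:,:,::-1]; s=st()
cv2.imwrite("pics/top19.png",A); cv2.imwrite("pics/scene19.png",B)
cv2.imwrite("pics/c25.png",np.hstack([cv2.resize(A[220:250,278:308],(400,400),interpolation=2),cv2.resize(B[190:240,320:370],(400,400),interpolation=2)]))
for n in("top11","top19"):
    a=cv2.imread(f"pics/{n}.png").astype(int)[220:250,278:308]; rr=a[:,:,2]-a[:,:,1]
    ys,xs=np.unravel_index(np.argsort(-rr.ravel())[:6],rr.shape); print([(int(x)+278,int(y)+220,int(rr[y,x])) for x,y in zip(xs,ys)])
    w=np.where(rr>44,rr-38,0); yy,xx=np.mgrid[220:250,278:308]; c=((w*xx).sum()/w.sum(),(w*yy).sum()/w.sum()); q=onz("top",c,.068)-onz("top",(293.6,236.5),.068); print(n,c,"az",np.degrees(np.arctan2(q[1],q[0])))
E
```

```text
48.83 tcp [ 0.4375 -0.2383  0.2585] rot [179.9  -0.  -94. ] F [-0.6   0.66 -0.61] M [ 0.08  0.11 -0.01] w 0.0699 j [ -5.9   2.5 -18.1   0.  -69.4   1.9]
[(288, 237, 71), (287, 237, 69), (286, 237, 51), (288, 238, 47), (287, 238, 47), (286, 238, 40)]
top11 (np.float64(287.30526315789473), np.float64(237.18947368421053)) az 95.14692734047011
[(286, 238, 44), (287, 238, 37), (298, 235, 35), (291, 242, 33), (293, 242, 32), (294, 242, 32)]
top19 (np.float64(nan), np.float64(nan)) az nan<stdin>:8: RuntimeWarning: invalid value encountered in scalar divide
```

View pics/c25.png

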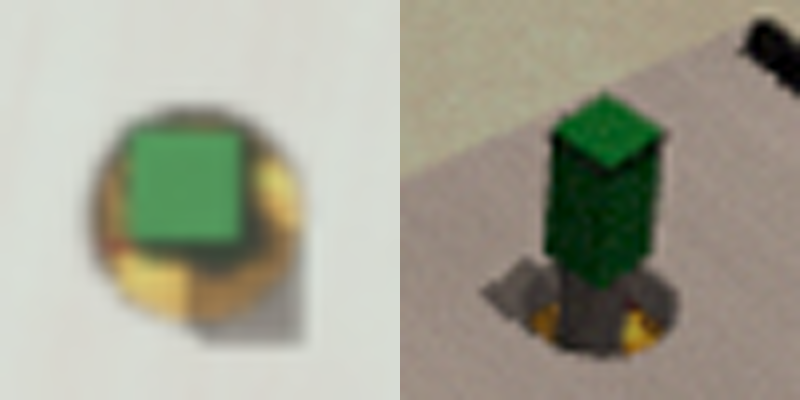

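```bash
python3 - <<'E'
from h import *
for n in("top11","top19"):
    a=cv2.imread(f"pics/{n}.png").astype(int); print(n); print((a[:,:,2]-a[:,:,1])[234:243,283:291])
for n in("scene11","scene19"):
    a=cv2.imread(f"pics/{n}.png").astype(int); print(n); print((a[:,:,2]-a[:,:,1])[225:235,345:356]); print(a[:,:,1][225:235,345:356])
E
```

```text
top11
[[ -3   0  10  13 -21 -64 -68 -68]
 [ -3   1  12  20   0 -52 -66 -68]
 [ -2   4  16  25  18   4 -51 -67]
 [ -1   4  23  51  69  71  -5 -61]
 [ -2   4  22  40  47  47  12 -45]
 [ -2   1  11  26  26  30  14  -4]
 [ -1   0   4  16  27  27  23  21]
 [ -1  -2   0   4  12  16  21  25]
 [ -1  -1  -1   0   5   8  16  22]]
top19
[[ -4   0  15  25 -17 -65 -68 -68]
 [ -3   2  15  24 -20 -62 -68 -68]
 [ -3   4  15  21 -17 -62 -67 -68]
 [ -2   3  18  28  -4 -53 -61 -62]
 [ -1   4  22  44  37  -4 -16 -17]
 [ -1   1  10  29  30  10   0   7]
 [ -2   1   4  17  26  15  17  25]
 [ -2  -1  -1   6  18  19  23  26]
 [  0   0  -1   1  10  21  25  31]]
scene11
[[ -1  -4 -10 -10   4   5   6   9  12  14  16]
 [  6   3   0   2   7   3   6  10   5  11  13]
 [  8   5   5   7  15   6   5   5   9   7  14]
 [  6   4   4  16  58  18   7   5   3   9  17]
 [  4   7   9  34  55  27  14   7   6  11  15]
 [  8   5   6  18  25  32  29  13   6   9  14]
 [  1   5   9  25  42  46  31  25  11  13  13]
 [  5   5   7  22  36  35  44  22  13  16  17]
 [  5   5   9  27  38  27  26  14  15  15  13]
 [  9  10  11  21  17  18
[... 743 characters left out ...]
  5   9  18  32  35  27  19   4   9  13]
 [  7   3   9  16  20  35  30  22  11  14  16]
 [  5   4  11  27  36  40  34  22  10  12  16]
 [  5   6  15  39  45  33  25  14  13  15  14]
 [  8   7  13  23  21  18  15  12  14  14  14]]
[[ 51  39  47  53  61  57  57  69 100 135 141]
 [ 49  42  46  49  60  52  55  53  65  95 141]
 [ 46  50  48  34  51  57  58  51  59  87 136]
 [ 45  51  43  34  34  53  55  52  57  83 132]
 [ 48  46  52  80 105  63  49  51  56  96 142]
 [ 49  46  55 101 127  58  60  40  58 106 140]
 [ 46  46  69 126 147 103  60  63  91 134 136]
 [ 48  45  67 117 129 116 106  99 135 141 138]
 [ 45  41  56  81 108 112 124 137 139 137 138]
 [ 64  85  85 100 132 131 135 138 137 135 139]]
```

Emit:
{"fn": "servo_tool", "kwargs": {"steps": [[6.0, -5.0, -1.0, 0, 0], [6.0, -5.0, -1.0, 0, 0], [6.0, -5.0, -1.0, 0, 0], [6.0, -5.0, -1.0, 0, 0], [6.0, -5.0, -1.0, 0, 0], [6.0, -5.0, -1.0, 0, 0], [6.0, -5.0, -1.0, 0, 0], [6.0, 0, 0, 3.0, 0]]}}

```text
time_s: 49.82
tcp_pos: [0.5336, 0.1137, 0.2298]
eef_rot: [-179.8, 0.1, -93.5]
contact_force: [-1.4, -0.1, -1.3]
gripper_width: 0.0599
```

Emit:
{"fn": "servo_tool", "kwargs": {"steps": [[6.0, 0, 0, 3.0, 0], [6.0, 0, 0, 0, 0], [6.0, 0, 0, 0, 0]]}}

```text
time_s: 50.2
tcp_pos: [0.5324, 0.1099, 0.1999]
eef_rot: [-179.9, 0.0, -93.7]
contact_force: [0.9, 1.2, 0.2]
gripper_width: 0.0598
```

```bash
python3 - <<'E'
from h import *
s=st();p=s["tcp_pos"]; print(rows(s["eef_rot"][2],.5325-p[0],.1092-p[1],.1195-p[2],0,1))
E
```

```text
50.2 tcp [0.5324 0.1099 0.1999] rot [-179.9    0.   -93.7] F [0.89 1.24 0.18] M [0.06 0.04 0.01] w 0.0598 j [ 32.3   9.3 -18.3   0.  -62.4 -36.1]
[[np.float64(0.07), np.float64(-0.01), np.float64(8.04), 0.0]]
```

Emit:
{"fn": "servo_tool", "kwargs": {"steps": [[6.0, 0.05, 0, 3.0, 0], [6.0, 0, 0, 3.0, 0], [5.0, 0, 0, 2.0, 0], [4.0, 0, 0, 0, 0], [1.5, 0, 0, 0, 0], [1.5, 0, 0, 0, 0], [1.5, 0, 0, 0, 0], [1.5, 0, 0, 0, 0]], "squeeze": 40}}

```text
time_s: 51.2
tcp_pos: [0.5326, 0.1095, 0.1195]
eef_rot: [-179.9, 0.0, -93.7]
contact_force: [1.0, 0.6, 0.4]
gripper_width: 0.0238
```

Emit:
{"fn": "servo_tool", "kwargs": {"steps": [[1.5, 0, 0, 0, 0], [1.5, 0, 0, 0, 0]]}}

```text
time_s: 51.45
tcp_pos: [0.5325, 0.1095, 0.1191]
eef_rot: [-179.9, 0.0, -93.7]
contact_force: [2.2, 0.7, 0.4]
gripper_width: 0.0239
```

```bash
python3 - <<'E'
from h import *
st()
E
```

```text
51.45 tcp [0.5325 0.1095 0.1191] rot [-179.9    0.   -93.7] F [2.16 0.68 0.37] M [ 0.41 -1.15  0.02] w 0.0239 j [ 32.3  13.8 -24.3   0.  -51.8 -36. ]
```

Emit:
{"fn": "servo_tool", "kwargs": {"steps": [[1.5, 0, 0, 0.05, 2], [1.5, 0, 0, 0, 1], [1.5, 0, 0, 0, 0]]}}

```text
time_s: 51.82
tcp_pos: [0.5325, 0.1094, 0.1186]
eef_rot: [-179.9, 0.0, -96.7]
contact_force: [5.1, 0.7, 1.7]
gripper_width: 0.0237
```

```bash
python3 - <<'E'
from h import *
mz(2)
E
```

```text
t 51.92 yaw -96.7 z [0.5325 0.1094 0.1186] M,j6,F [ 0.6  -2.02  0.13 -0.16  5.42  1.23  2.37]
```

Emit:
{"fn": "servo_tool", "kwargs": {"steps": [[1.5, 0, 0, 0, 2], [1.5, 0, 0, 0, 0]]}}

```text
time_s: 52.18
tcp_pos: [0.5325, 0.1094, 0.1186]
eef_rot: [-179.9, 0.0, -98.7]
contact_force: [4.7, 1.6, 1.2]
gripper_width: 0.0235
```

```bash
python3 - <<'E'
from h import *
mz(2)
E
```

```text
t 52.27 yaw -98.7 z [0.5325 0.1094 0.1186] M,j6,F [ 0.58 -2.14  0.18 -0.15  5.54  1.29  1.59]
```

Emit:
{"fn": "servo_tool", "kwargs": {"steps": [[1.5, 0, 0, 0, 2], [1.5, 0, 0, 0, 0]]}}

```text
time_s: 52.52
tcp_pos: [0.5325, 0.1094, 0.1186]
eef_rot: [-179.9, 0.0, -100.7]
contact_force: [5.4, 0.6, 1.5]
gripper_width: 0.0237
```

```bash
python3 - <<'E'
from h import *
mz(2)
B=r.capture("scene")[:,:,::-1]; a=B.astype(int); print((a[:,:,2]-a[:,:,1])[225:235,345:356])
E
```

```text
t 52.62 yaw -100.7 z [0.5325 0.1094 0.1186] M,j6,F [ 0.52 -2.15  0.16 -0.19  5.47  0.19  1.77]
[[-33 -15   3   4   6   9   8   9  10   9  11]
 [  4   2   9   3   5   5   5   9   8  10  10]
 [  7   5   5   4   9   4   3   6   8   5  15]
 [  7   2   3  12  39  21   3   7   6   6  12]
 [  6   4   7  36  42  23  16   8   6   8   7]
 [  6   7   8  26  40  19  19  10   5   4  11]
 [  5  -2   5  24  41  38  23  20   9   7  11]
 [  3   5   6  18  33  39  22  10   5   8  11]
 [  4   8   5  20  25  22  13  12   7   6   7]
 [  4   3   6  11   8   7   7   7  10   7   5]]
```

Emit:
{"fn": "servo_tool", "kwargs": {"steps": [[1.5, 0, -0.1, 0, -4], [1.5, 0, 0, 0, -4], [1.5, 0, 0, 0, 0]]}}

```text
time_s: 53.05
tcp_pos: [0.5325, 0.1091, 0.1181]
eef_rot: [180.0, 0.0, -92.8]
contact_force: [1.2, 3.2, 3.0]
gripper_width: 0.024
```

```bash
python3 - <<'E'
from h import *
mz(2)
B=r.capture("scene")[:,:,::-1]; a=B.astype(int); print((a[:,:,2]-a[:,:,1])[226:232,345:354])
E
```

```text
t 53.15 yaw -92.8 z [0.5325 0.1091 0.1181] M,j6,F [ 1.55 -0.45  0.03  0.12  1.56  4.29  2.26]
[[-15   4   4   6   5   5   4   8   3]
 [  5   6   8   3   5   4   6   5   7]
 [  6   2   5  17  33  23   4   3   3]
 [  2   6   9  37  44  22  10  12   3]
 [  5   5   9  38  37  23  19  18   4]
 [  6   5  11  25  29  22  23  22  11]]
```

Emit:
{"fn": "servo_tool", "kwargs": {"steps": [[1.5, -0.05, 0, -0.15, 0], [6.0, 0, 0, 0, 0], [6.0, 0, 0, 0, 0], [6.0, 0, 0, 0, 0], [6.0, 0, 0, 0, 0], [6.0, 0, 0, -2.0, 0], [7.0, 0, 0, -4.0, 0], [7.0, 0, 0, -4.0, 0]]}}

```text
time_s: 54.2
tcp_pos: [0.5325, 0.1092, 0.2207]
eef_rot: [180.0, -0.0, -92.7]
contact_force: [0.6, 0.3, -0.1]
gripper_width: 0.0693
```

Emit:
{"fn": "servo_tool", "kwargs": {"steps": [[7.0, 0, 0, -4.0, 0], [7.0, 5.0, 1.0, 0, 0], [7.0, 5.0, 1.0, 0, 0], [7.0, 5.0, 1.0, 0, 0], [7.0, 5.0, 1.0, 0, 0], [7.0, 5.0, 1.0, 0, 0], [7.0, 5.0, 1.0, 0, 0], [7.0, 5.0, 1.0, 0, 0]]}}

```text
time_s: 55.2
tcp_pos: [0.4455, -0.2383, 0.26]
eef_rot: [-180.0, -0.0, -92.7]
contact_force: [1.7, 0.0, 0.1]
gripper_width: 0.0702
```

```bash
python3 - <<'E'
from h import *
A=r.capture("top")[:,:,::-1]; B=r.capture("scene")[:,:,::-1]; s=st()
cv2.imwrite("pics/top20.png",A); cv2.imwrite("pics/scene20.png",B)
cv2.imwrite("pics/c26.png",np.hstack([cv2.resize(A[220:250,278:308],(400,400),interpolation=2),cv2.resize(B[190:240,320:370],(400,400),interpolation=2)]))
a=A.astype(int); print((a[:,:,2]-a[:,:,1])[234:243,283:291])
a=B.astype(int); print((a[:,:,2]-a[:,:,1])[225:235,345:356])
E
```

```text
55.3 tcp [ 0.4447 -0.2402  0.2596] rot [179.9  -0.  -93. ] F [1.05 0.38 0.25] M [ 0.07  0.09 -0.  ] w 0.0703 j [ -6.    3.2 -17.3   0.  -69.6   3.1]
[[ -4   0  13  24  -8 -63 -68 -68]
 [ -3   2  13  19 -16 -63 -67 -68]
 [ -3   4  16  22  -8 -61 -68 -67]
 [ -2   4  21  35  15 -48 -61 -61]
 [ -1   4  20  38  39   4 -15 -18]
 [ -2   1   9  24  24  19  -2  -1]
 [ -2   0   2  11  16  19   5  18]
 [ -1  -1  -1   1   7  18  24  27]
 [ -1   0  -1   0   9  22  31  32]]
[[-34 -10   1   7   8   5   3   8   9  14  16]
 [  2   2   8   8   6   2   7   6   9   8  12]
 [  9  10   2   4   7   4   5   6   6   8  14]
 [  9   3  11  34  52  17   5   3   6  11  16]
 [  7   2  22  67  65  28  11   8   5  12  12]
 [  4   1  17  43  42  33  30  10   4  15  17]
 [  6   8  15  31  41  37  28  22  10  12  12]
 [  4   4  16  38  50  50  45  22  12  13  17]
 [  7   5  19  44  48  24  17  15  12  13  16]
 [  6  10  13  26  19  15  12  13  15  15  13]]
```

View pics/c26.png

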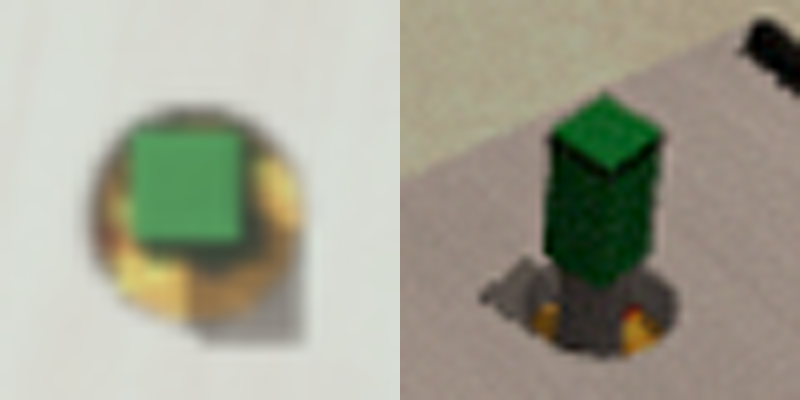

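View pics/scene20.png

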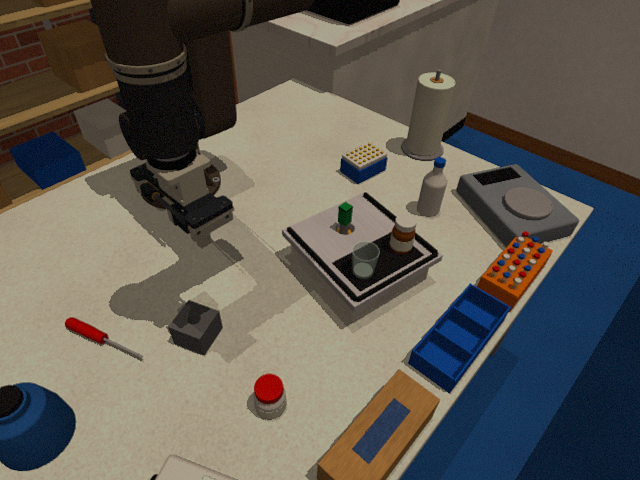

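```bash
python3 -c "
from h import *
st(); print(r.close_job())"
```

```text
55.3 tcp [ 0.4447 -0.2402  0.2596] rot [179.9  -0.  -93. ] F [1.05 0.38 0.25] M [ 0.07  0.09 -0.  ] w 0.0703 j [ -6.    3.2 -17.3   0.  -69.6   3.1]
the job is handed in; nothing more can be done
None
```

I handed the job in at 55.3 s. The key is left standing seated in the screw, and the screw is at or within about 2° of its clockwise stop. The turning did not go cleanly.

**What I did:** I lifted the key from its stand and felt it into the socket. No vertical force showed until the socket floor, and the screw was pushed down only about 2 mm. I then turned it clockwise in quarter turns, letting go of the standing key to regrasp each time.

**What went wrong:**
- **Overturned:** on the third turn the torque did not rise noticeably at the stop, so I turned the key about 27° too far. It jammed in the socket.
- **Unscrewed:** when I eased the key back, the jammed key dragged the screw about 30° counter-clockwise.
- **Repaired:** I pulled the key out, which took more than 20 N upward. I measured the red stroke from above, put the key back in gently to the floor, and tightened it again. I then turned the key back about 8° so that it was no longer pressing on the socket.

**Last checks:**
- **Screw:** in the scene view the red stroke is where it was at the stop. The top view puts it about 2° short of that, roughly 4.38 rad against the 4.4 stop (my estimate, good to about 0.05 rad). The two views differ by that much, and torque never clearly confirmed the stop.
- **Key:** it looks upright in both views. I last confirmed full depth by touch at the re-insertion and did not measure the height again after the final release.
- **Everything else:** in the last scene picture nothing else looks moved, and the open gripper is well clear.

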